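Open the two-door drive cabinet and pull out its tray

TASK

Get the drive tray out of the grey two-door cabinet on the bench: turn its lever handle down, swing the right-hand leaf wide open, draw down the bolt that this uncovers on the left-hand leaf's edge, swing that leaf wide open too, then pull the tray out to its stop. Leave both leaves standing open at right angles to the cabinet's front or wider and the bolt drawn, keep the drives lying in the tray, and do not shift the storage boxes on top of the cabinet or the fan, mouse and screwdriver lying in front of it.

Things in the scene. Friction and masses are not known exactly. Their poses are not given: they have to be found in the camera images.
- cabinet: Grey steel cabinet, fixed, 260 deep (x), 340 wide (y), 270 high. Origin: centre of its underside; axes x to its back, y to its left, z up. 'Cab' below = mm in this frame, all shut. Carcass front at x -130; leaves 7 thick, outer faces at x -140, z 49 to 265. Opening 328 wide, z 47 to 260. Roof and boxes bar an upright tool at the bolt and tray: tilt it. Inside, a fixed shelf at z 155 starts at x 0.
- handle (a joint): Lever handle of the right leaf, rad: 0 = level, pointing from the pivot towards the leaf's hinge, latched; grows as its end is pushed DOWN to 1.57 = hanging straight down. It starts at 0 to 0.12 and unlatches the leaf from about 1.2 on. Needs about 0.1 N m and stays where it is left.
- handle_pivot (a point): Point on the lever bar's middle line and on its turning axis (along the cabinet's x): Cab (-174, -35, 175) when shut. It goes with the right leaf: 34 off its outer face, 135 from its hinge line along the leaf. The bar is round, 14 in diameter, and ends 98 beyond this point; its back is 27 off the leaf. A boss of 13 radius holds it.
- handle_end (a point): Far end of the lever bar's middle line, 98 mm from handle_pivot. It turns with the handle and moves with the leaf.
- leaf_right (a joint): Right leaf (on the robot's right, -y side), rad: 0 = shut, grows as its free edge swings out towards the robot, to a stop at 1.92. It laps 44 mm over the left leaf's set-back edge. Latched by the handle. It stays where it is left (friction 0.06 N m).
- right_hinge (a point): On the hinge line (vertical) of the right leaf, Cab (-136, -170, 157). The point turns with the leaf: its y axis points from the hinge to the free edge, its -x axis out of the outer face.
- right_edge (a point): Middle of the free vertical edge of the right leaf, on its outer face: 203 mm from the hinge line, Cab (-140, 33, 157) when shut.
- bolt (a joint): Slide bolt of the left leaf, m: 0 = up, shot into the keeper under the cabinet's roof; grows as its lug is pushed DOWN, to a stop at 0.030. It frees the left leaf from about 0.022 on. Needs about 3 N and stays where it is left. The shut right leaf covers it.
- bolt_lug (a point): Middle of the top face of the bolt's thumb lug, 32 wide (y), 26 deep (x), 12 high: Cab (-118, -4, 188) when shot. The lug's front is 9 behind the outer face of the left leaf. The bolt's upright rod, 10 round, stands beside the lug at Cab (-110.5, 20), and the left leaf's fold is at y 31; the other side is open once the right leaf is. The set-back edge behind the lug is at x -104.5.
- leaf_left (a joint): Left leaf (+y side), rad: 0 = shut, grows as its free edge swings out towards the robot, to a stop at 1.92. Held by the bolt and lapped by the right leaf. It stays where it is left (friction 0.06 N m).
- left_hinge (a point): On the hinge line (vertical) of the left leaf, Cab (-136, 170, 157). The point turns with the leaf: its -y axis points from the hinge to the free edge, its -x axis out of the outer face. The set-back edge with the bolt reaches to 181 mm from the hinge line, 28 mm behind the outer sheet.
- left_handle (a point): Middle of the left leaf's upright bow handle: round bar of 12 diameter, 100 long (z), its middle line 34 mm off the leaf's outer face and 105 mm from the hinge line, Cab (-174, 65, 157) when shut.
- tray (a joint): Pull-out tray in the foot of the cabinet, m: 0 = in, grows as it comes out towards the robot, to its stop at 0.140. Needs about 3 N and stays where it is left. Both leaves must stand open.
- tray_edge (a point): Middle of the top edge of the tray's front wall, Cab (-78, 0, 93) when in; axes as the cabinet's. The wall is 8 thick, 260 wide (y) and stands 35 above the tray's floor (z 58). Behind it the tray is empty for about 37 mm, so that fingertips can reach over the wall and pull; then come the drives.
- drive_1: Hard drive lying loose in the left half of the tray, 145 x 100 x 26, origin at the centre of its underside. Leave it lying.
- drive_2: Hard drive lying loose in the right half of the tray, as drive_1. Leave it lying.
- store_box_1: Clear storage box with contents, loose on the cabinet's roof at the left, 190 x 155 x 80, origin at the centre of its underside. Bystander.
- store_box_2: The like box at the right. Bystander.
- case_fan: Case fan lying on the bench, 120 x 120 x 25, origin at the centre of its underside. Bystander; the leaves pass over it.
- mouse: Computer mouse on the bench, 100 x 58 x 34, origin at the centre of its underside. Bystander; the leaves pass over it.
- screwdriver: Screwdriver lying on the bench in front of the cabinet, 190 long, about 30 high. Bystander.

How it is judged:
By the outcome, as a careful person would: the job done as asked, in the order asked, and still so for the second after the job is handed in, with the robot touching nothing.
It also fails if it takes over 72 s, if anything falls off the work surface, if the arm or the gripper's body presses on something with over 40 N, if the wrist force passes 120 N, or if a joint passes its speed limit or range.

ROBOT

A 7-joint arm with a two-finger parallel gripper is mounted at the origin on the work surface. World frame = base frame: x ahead of the robot, y to its left, z up, the work surface at z = 0. Lengths are in m, angles in degrees, forces in N, time in s.
With the tool pointing down it reaches from about 0.425 to 0.875 m from the base axis. Payload 4.7 kg.
Tool frame: the origin (TCP) lies between the finger pads; the fingertips stand 8 mm ahead of it and the grasp point (between the pads) lies 11 mm behind it (env.tip_extent is the distance from the TCP to the fingertips, in m); z points along the fingers, y is the line along which they close (so a half turn about z gives the same grasp; the last joint's range is limited). The gripper opens to 87 mm and grips with 3 to 60 N. Pads are 19 mm wide; open, the fingers measure 117 mm over their backs; the gripper's body (75 mm by 190 mm) begins 51 mm behind the grasp point.
Start: joints at [-62.275, 18.392, -4.016, 83.108, 1.295, 78.541, -3.26], TCP at [0.294, 0.58, 0.231] pointing down, gripper open.
Joint ranges: [-163.93, 163.93], [-17.29, 119.83], [-79.2, 71.16], [3.27, 140.29], [-89.18, 269.18], [5.43, 117.66], [-154.24, 154.24]. Speed limits (degrees/s): [147.25, 147.25, 180, 180, 180, 180, 180].

INTERFACE

Orientations are given as [roll, pitch, yaw] about the fixed x, y, z axes, in that order (R = Rz(yaw) Ry(pitch) Rx(roll)).
In Python, from cell import sensors, vision, workorder, env gives the robot as it stands.
- The arm moves only by the tool drive_tool, never from a script. Its argument "moves" is a list of rows, each an object of numbers: "x", "y", "z": the shift along the tool's x, y, z in mm; "rx", "ry", "rz": the turn, a rotation vector about the tool's x, y, z in rad; "fingers": the closure, from -1 (fully open) to 1 (shut). In form: [{"x": .., "y": .., "z": .., "rx": .., "ry": .., "rz": .., "fingers": ..}, ...]. A call has 1 to 20 rows; each row is the pose to reach, as a shift and turn from the pose commanded when the call began, along the tool's axes at that moment; what a row does not reach only later rows make up. A row lasts 1/8 s, in which the tool goes at most 62.5 mm and 10.7 degrees, less where a joint would pass 70% of its speed; a pose out of reach is approached as far as the arm can. A call with a gripper value outside its range is refused whole. The fingers move at their own pace and stop on an object; "force" is the grip in N (left out, the last holds). Time passes only in rows, so rows that repeat a pose let the fingers close. It gives the time, the measured TCP pose, the force, the opening and the grip force at its end, in the units of the state.
- sensors.get_obs(): the state, without advancing time (a new reading comes with each control period).
- vision.read_camera(name): name is "side" or "top"; returns a dict with "image" (400x640x3 uint8, red, green, blue), "fx", "fy", "cx", "cy" (pixels), "k1" (the pictures are not rectified: a ray, as slopes to the right and down, at radius r is drawn at 1 + k1 r^2 times it, then the intrinsics apply), "R" (3x3) and "t" (3): a world point X has camera coordinates R X + t. Camera axes: x right, y down, z forward; pixel columns grow to the right and rows downward; lengths in m; the calibration is good to about 2 mm. A picture is of the moment at which its call begins. There is no depth.
- workorder.sign_off(): hands the job in; it is judged then, once.
The state is a dict: "time_s": time; "qpos": joint angles; "joint_velocities": joint speeds; "effort": joint torques, N m; "tool_pos": TCP position; "tool_rot": TCP orientation; "force": force on the tool from outside, world axes, zero at the start; "wrist_torque": the same for the moment, N m; "grip_width": finger opening in m; "grasp_force": force on a finger pad.
Only numpy, scipy, OpenCV 4.12 (cv2) and the standard library are available. Lean on these libraries where they do the work, as an engineer would, in place of code of your own. Each camera call takes 0.05 s, during which the arm holds its last target. There are 200 camera calls.

## Working session

There is one attempt and no reset: what is moved stays moved. The work goes in short steps, Python scripts to look and compute and a tool call to move; the robot and the scene stay as the last step left them, time stands still between calls to the robot, and variables do not carry over. Pictures are saved under pics/ and viewed, at most 10 in all, crops included, and the job is handed in when it is done.

Besides the shell and the picture viewer there is one more tool, called after "Request:" by a JSON object that holds its "name" and its "arguments", one argument or row to a line. drive_tool: Moves the arm, as the interface text tells. Its arguments: {"type":"object","properties":{"moves":{"type":"array"},"force":{"type":"number"}},"required":["moves"]}

```bash
ls; mkdir -p pics
python3 - <<'E'
from cell import sensors, vision, workorder, env
import cv2,numpy as np
o=sensors.get_obs();print(o)
for n in("side","top"):
    c=vision.read_camera(n);print(n,{k:np.round(v,4).tolist() for k,v in c.items() if k!="image"})
    cv2.imwrite(f"pics/{n}0.png",c["image"][:,:,::-1])
E
```

```text
pics
{'time_s': 0.0, 'qpos': array([-62.2762377 ,  18.44141516,  -4.01576865,  83.17323692,
         1.29495424,  78.5386854 ,  -3.25836198]), 'joint_velocities': array([-0.01030659, -0.02119671,  0.0173515 ,  0.00985774,  0.01946329,
       -0.02582919, -0.01280147]), 'effort': array([ 1.45057429e-04, -4.91286707e+01, -4.03881194e-01, -3.12531745e+01,
       -6.38139085e-02,  4.37336485e-02,  1.76155627e-04]), 'tool_pos': array([0.29405219, 0.57910792, 0.22944939]), 'tool_rot': array([-1.79891899e+02,  5.40049128e-03,  1.53087810e+02]), 'force': array([-0.69797725, -0.00418614, -0.30191139]), 'wrist_torque': array([ 0.00707549,  0.00881026, -0.01443762]), 'grasp_force': 0.0, 'grip_width': 0.08719961485045019}
side {'fx': 442.2181, 'fy': 442.2181, 'cx': 315.7291, 'cy': 191.7295, 'k1': -0.126, 'R': [[0.2252, -0.9743, -0.0094], [-0.6175, -0.1352, -0.7749], [0.7537, 0.1803, -0.632]], 't': [-0.1096, 0.4967, 0.4498]}
top {'fx': 361.2406, 'fy': 361.2406, 'cx': 321.2314, 'cy': 205.6592, 'k1': -0.0203, 'R': [[-0.0701, -0.9975, 0.0019], [-0.9687, 0.0676, -0.2388], [0.2381, -0.0186, -0.9711]], 't': [0.0463, 0.6531, 0.7011]}
```

View pics/side0.png

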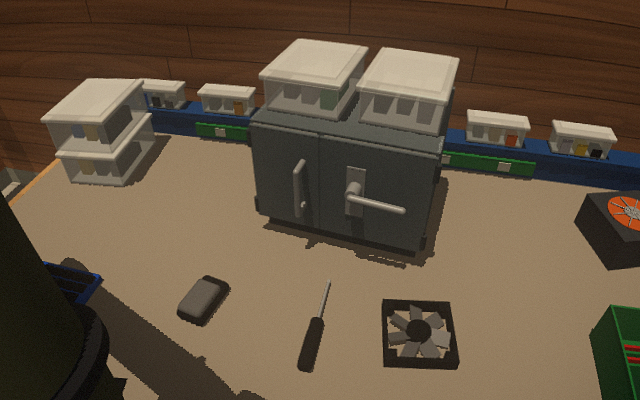

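View pics/top0.png

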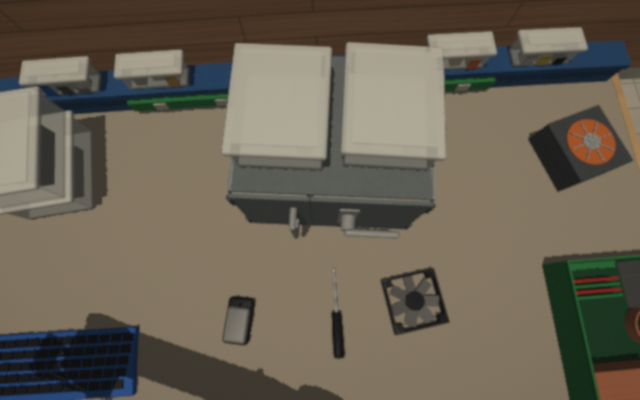

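The side view shows the cabinet (front corners about (253,125), (440,150), (418,255)), the lever from (350,200) to (405,210), the bow handle at (300,185), and the mouse, screwdriver and fan in front. The top view shows the roof front edge from (230,193) to (433,200). I'll enlarge both.

Run:
```python
import cv2
a=cv2.imread("pics/side0.png")[95:265,240:460];cv2.imwrite("pics/c1.png",cv2.resize(cv2.convertScaleAbs(a,alpha=1.7),None,fx=3.5,fy=3.5,interpolation=cv2.INTER_CUBIC))
a=cv2.imread("pics/top0.png")[150:250,220:445];cv2.imwrite("pics/c2.png",cv2.resize(cv2.convertScaleAbs(a,alpha=1.7),None,fx=3.5,fy=3.5,interpolation=cv2.INTER_CUBIC))
```

```text
(no output)
```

View pics/c1.png

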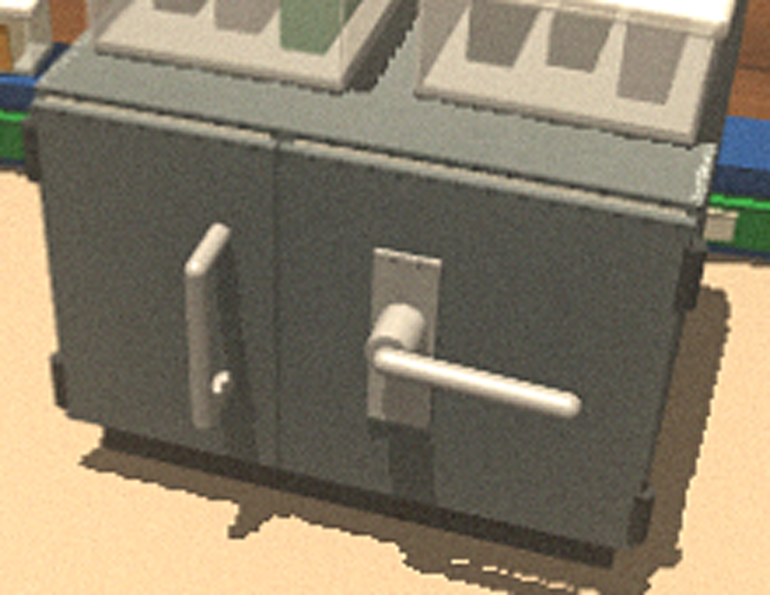

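View pics/c2.png

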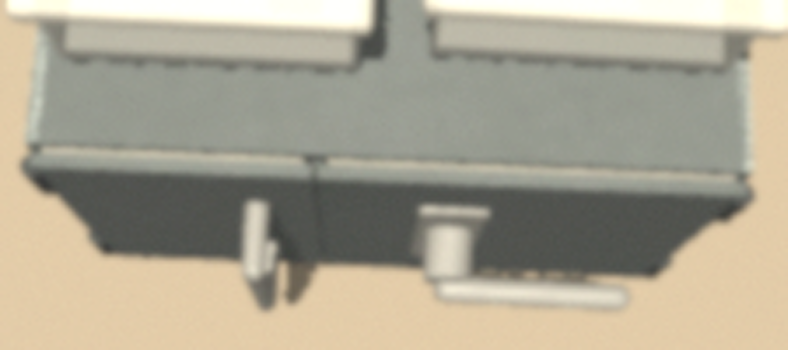

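The crops show the leaf top corners, seam, lever bar and bow handle clearly. I'll fit the cabinet pose to these points in both views, and triangulate the key points freely as a check.

```bash
cat > h.py <<'E'
import numpy as np
from scipy.optimize import least_squares
from scipy.spatial.transform import Rotation as Ro
C={"side":dict(f=442.2181,c=(315.7291,191.7295),k=-.126,R=[[0.2252,-0.9743,-0.0094],[-0.6175,-0.1352,-0.7749],[0.7537,0.1803,-0.632]],t=[-0.1096,0.4967,0.4498]),
"top":dict(f=361.2406,c=(321.2314,205.6592),k=-.0203,R=[[-0.0701,-0.9975,0.0019],[-0.9687,0.0676,-0.2388],[0.2381,-0.0186,-0.9711]],t=[0.0463,0.6531,0.7011])}
def proj(n,X):
    c=C[n];p=np.atleast_2d(X)@np.array(c["R"]).T+c["t"];s=p[:,:2]/p[:,2:];r=(s**2).sum(1,keepdims=True)
    return c["f"]*s*(1+c["k"]*r)+c["c"]
def tri(ps,pt): return least_squares(lambda X:np.r_[proj("side",X)[0]-ps,proj("top",X)[0]-pt],[.75,0,.15])
E
python3 - <<'E'
from h import *
S={"LT":(40,105),"RT":(690,220),"ST":(277,145),"SB":(277,465),"RB":(632,545),"LB":(68,412),"HP":(385,355),"BT":(193,268)}
T={"LT":(28,170),"RT":(748,195),"ST":(316,178),"HP":(440,289),"FL":(30,148),"FR":(748,173)}
P={"LT":(-140,170,265),"RT":(-140,-170,265),"ST":(-140,33,265),"SB":(-140,33,49),"RB":(-140,-170,49),"LB":(-140,170,49),"HP":(-174,-35,175),"BT":(-174,65,205),"FL":(-130,170,270),"FR":(-130,-170,270)}
S={k:np.array(v)/3.5+(240,95) for k,v in S.items()};T={k:np.array(v)/3.5+(220,150) for k,v in T.items()}
def W(p,q): return Ro.from_euler('z',q[3]).apply(np.array(p)/1000)+q[:3]
def res(q): return np.concatenate([ (proj("side",W(P[k],q))[0]-v) for k,v in S.items()]+[(proj("top",W(P[k],q))[0]-v) for k,v in T.items()])
r=least_squares(res,[.85,0,0,0],loss="soft_l1");print(r.x[:3]*1000,np.degrees(r.x[3]));print(dict(zip(list("S"+k for k in S)+list("T"+k for k in T),res(r.x).reshape(-1,2).round(1).tolist())))
for a,b,n in[((385,355),(440,289),"piv"),((572,405),(622,297),"end"),((690,220),(748,195),"RT")]:
    X=tri(np.array(a)/3.5+(240,95),np.array(b)/3.5+(220,150));cab=Ro.from_euler('z',-r.x[3]).apply(X.x-r.x[:3]);print(n,X.x.round(4),X.cost.round(2),"cab",(cab*1000).round(1))
# bystanders
def plane(n,uv,z): return least_squares(lambda a:proj(n,[a[0],a[1],z])[0]-uv,[.5,0]).x.round(3)
for n,uv,z in[("mouse",(238,320),.02),("mf",(243,297),.02),("mb",(235,343),.02),("sd tip",(334,267),.01),("sd end",(338,356),.02)]:print(n,plane("top",uv,z))
for uv in[(382,280),(434,268),(448,321),(396,333)]:print("fan",plane("top",uv,.025))
E
```

```text
[753.79705156 -25.8051554    0.97953997] -6.18204314628171
{'SLT': [-4.8, -1.2], 'SRT': [2.1, 0.5], 'SST': [-0.1, 0.0], 'SSB': [0.4, 0.3], 'SRB': [-0.3, 0.8], 'SLB': [-1.8, 0.9], 'SHP': [0.0, 0.9], 'SBT': [0.4, 0.9], 'TLT': [-1.7, -0.7], 'TRT': [0.5, -0.2], 'TST': [-0.4, 0.1], 'THP': [1.4, -0.3], 'TFL': [-2.5, -1.2], 'TFR': [1.2, -0.6]}
piv [ 0.5768 -0.0405  0.1778] 0.59 cab [-174.4  -33.6  176.8]
end [ 0.5662 -0.1355  0.1721] 0.01 cab [-174.7 -129.3  171.1]
RT [ 0.5955 -0.1772  0.2674] 0.5 cab [-141.1 -167.6  266.5]
mouse [0.427 0.197]
mf [0.475 0.185]
mb [0.381 0.204]
sd tip [ 0.527 -0.02 ]
sd end [ 0.339 -0.013]
fan [ 0.49  -0.122]
fan [ 0.508 -0.241]
fan [ 0.394 -0.255]
fan [ 0.377 -0.14 ]
```

```bash
cat > g.py <<'E'
import sys,numpy as np
from scipy.spatial.transform import Rotation as Ro
O=np.array([753.8,-25.8,0]);YAW=-6.18
def pose(x,y,z,a,psi):
    "TCP at Cab mm; tool tilted a deg from down towards heading psi (cab); tool y horizontal left"
    p=Ro.from_euler('z',YAW,True).apply([x,y,z])+O
    ps,a=np.radians(psi+YAW),np.radians(a)
    zt=np.array([np.sin(a)*np.cos(ps),np.sin(a)*np.sin(ps),-np.cos(a)]);yt=np.array([-np.sin(ps),np.cos(ps),0])
    return p,Ro.from_matrix(np.c_[np.cross(yt,zt),yt,zt])
def now():
    from cell import sensors
    o=sensors.get_obs();p=np.array(o["tool_pos"])*1000;R=Ro.from_euler('xyz',o["tool_rot"],True)
    c=Ro.from_euler('z',-YAW,True).apply(p-O);z=R.as_matrix()[:,2]
    print("t",round(o["time_s"],2),"cab",c.round(1),"a",np.degrees(np.arccos(-z[2])).round(1),"psi",(np.degrees(np.arctan2(z[1],z[0]))-YAW).round(1),"F",np.round(o["force"],1),"w",round(o["grip_width"]*1000,1),"q",np.round(o["qpos"]).astype(int).tolist())
    return p,R
def rows(targets,base=None):
    """base: (x,y,z,a,psi) of the commanded pose, else the measured one"""
    m=now();p0,R0=pose(*base) if base else m
    for t in targets:
        p,R=pose(*t);s=R0.inv().apply(p-p0);r=(R0.inv()*R).as_rotvec();print(t,s.round(0).tolist(),r.round(3).tolist())
E
python3 - <<'E'
from g import *
rows([(-330,-40,300,10,0),(-300,-112,250,55,0),(-195,-112,240,55,0)])
E
```

```text
t 0.1 cab [-522.2  551.9  229.6] a 0.1 psi -107.7 F [ 0.1  0.7 -0.1] w 87.0 q [-62, 18, -4, 83, 1, 79, -3]
(-330, -40, 300, 10, 0) [-389.0, -486.0, -70.0] [-0.033, -0.173, -0.361]
(-300, -112, 250, 55, 0) [-443.0, -542.0, -19.0] [-0.175, -0.949, -0.333]
(-195, -112, 240, 55, 0) [-541.0, -505.0, -10.0] [-0.175, -0.949, -0.333]
```

Request:
{"name": "drive_tool", "arguments": {
  "moves": [
    {"x":-389,"y":-486,"z":-70,"rx":-0.033,"ry":-0.173,"rz":-0.361,"fingers":1},
    {"x":-389,"y":-486,"z":-70,"rx":-0.033,"ry":-0.173,"rz":-0.361,"fingers":1},
    {"x":-389,"y":-486,"z":-70,"rx":-0.033,"ry":-0.173,"rz":-0.361,"fingers":1},
    {"x":-389,"y":-486,"z":-70,"rx":-0.033,"ry":-0.173,"rz":-0.361,"fingers":1},
    {"x":-389,"y":-486,"z":-70,"rx":-0.033,"ry":-0.173,"rz":-0.361,"fingers":1},
    {"x":-389,"y":-486,"z":-70,"rx":-0.033,"ry":-0.173,"rz":-0.361,"fingers":1},
    {"x":-389,"y":-486,"z":-70,"rx":-0.033,"ry":-0.173,"rz":-0.361,"fingers":1},
    {"x":-389,"y":-486,"z":-70,"rx":-0.033,"ry":-0.173,"rz":-0.361,"fingers":1},
    {"x":-389,"y":-486,"z":-70,"rx":-0.033,"ry":-0.173,"rz":-0.361,"fingers":1},
    {"x":-389,"y":-486,"z":-70,"rx":-0.033,"ry":-0.173,"rz":-0.361,"fingers":1},
    {"x":-389,"y":-486,"z":-70,"rx":-0.033,"ry":-0.173,"rz":-0.361,"fingers":1},
    {"x":-443,"y":-542,"z":-19,"rx":-0.175,"ry":-0.949,"rz":-0.333,"fingers":1},
    {"x":-443,"y":-542,"z":-19,"rx":-0.175,"ry":-0.949,"rz":-0.333,"fingers":1},
    {"x":-443,"y":-542,"z":-19,"rx":-0.175,"ry":-0.949,"rz":-0.333,"fingers":1},
    {"x":-443,"y":-542,"z":-19,"rx":-0.175,"ry":-0.949,"rz":-0.333,"fingers":1},
    {"x":-443,"y":-542,"z":-19,"rx":-0.175,"ry":-0.949,"rz":-0.333,"fingers":1},
    {"x":-443,"y":-542,"z":-19,"rx":-0.175,"ry":-0.949,"rz":-0.333,"fingers":1},
    {"x":-443,"y":-542,"z":-19,"rx":-0.175,"ry":-0.949,"rz":-0.333,"fingers":1},
    {"x":-443,"y":-542,"z":-19,"rx":-0.175,"ry":-0.949,"rz":-0.333,"fingers":1}
  ]
}}

```text
time_s: 2.48
tool_pos: [0.5111, -0.1162, 0.1369]
tool_rot: [-177.8, 40.8, 174.8]
force: [0.6, 0.9, 0.4]
grip_width: 0.0003
grasp_force: 0.0
```

Run:
```python
from g import *
import math
L=[(-195,-112,240,55,0),(-166,-112,225,55,0)]
for th in(0,.3,.6,.9,1.2,1.4,1.53):
    L.append((-166,round(-35-75*math.cos(th)-21*math.sin(th)),round(175-75*math.sin(th)+21*math.cos(th)),55,0))
rows(L)
```

```text
t 2.48 cab [-231.6 -116.   136.9] a 40.8 psi -2.3 F [0.6 0.9 0.4] w 0.3 q [38, -17, -23, 140, -34, 17, 125]
(-195, -112, 240, 55, 0) [-95.0, 1.0, -54.0] [-0.025, -0.248, 0.016]
(-166, -112, 225, 55, 0) [-107.0, 2.0, -24.0] [-0.025, -0.248, 0.016]
(-166, -110, 196, 55, 0) [-88.0, 5.0, -2.0] [-0.025, -0.248, 0.016]
(-166, -113, 173, 55, 0) [-73.0, 2.0, 15.0] [-0.025, -0.248, 0.016]
(-166, -109, 150, 55, 0) [-58.0, 7.0, 33.0] [-0.025, -0.248, 0.016]
(-166, -98, 129, 55, 0) [-45.0, 19.0, 48.0] [-0.025, -0.248, 0.016]
(-166, -82, 113, 55, 0) [-34.0, 35.0, 60.0] [-0.025, -0.248, 0.016]
(-166, -68, 105, 55, 0) [-29.0, 49.0, 66.0] [-0.025, -0.248, 0.016]
(-166, -59, 101, 55, 0) [-27.0, 58.0, 69.0] [-0.025, -0.248, 0.016]
```

Run:
```python
from g import *
import itertools,json
from cell import sensors
from scipy.optimize import least_squares
o=sensors.get_obs()
D=[([-62.276,18.44,-4.016,83.17,1.295,78.54,-3.258],[.29405,.57911,.22945],[-179.89,0.005,153.09]),(o["qpos"].tolist(),o["tool_pos"].tolist(),o["tool_rot"].tolist())]
json.dump(D,open("D.json","w"));print(D[1])
for s in itertools.product((1,-1),repeat=4):
    def Rr(q,o7=0):
        q=np.array(q);return Ro.from_euler('ZYZYZYZ'[:3],[s[0]*q[0],q[1],s[1]*q[2]],True)*Ro.from_euler('YZY',[q[3],s[2]*q[4],q[5]],True)*Ro.from_euler('Z',s[3]*q[6],True)
    E=[(Rr(q).inv()*Ro.from_euler('xyz',r,True)) for q,p,r in D]
    d=(E[0].inv()*E[1]).magnitude()
    print(s,np.degrees(d).round(2),E[0].as_rotvec(True).round(1))
```

```text
([37.579342306182255, -17.235774552549575, -23.46005653130203, 140.2517209931623, -33.583570344890255, 17.19057469647282, 125.41154907412103], [0.5110531195543556, -0.11620827424593956, 0.1369050498840139], [-177.82849874526858, 40.78702610387132, 174.8213373633947])
(1, 1, 1, 1) 47.15 [  0.1  -0.1 -36.2]
(1, 1, 1, -1) 148.75 [  0.1  -0.1 -42.7]
(1, 1, -1, 1) 113.44 [ -2.3  -1.1 -35.7]
(1, 1, -1, -1) 148.12 [ -2.3  -1.  -42.2]
(1, -1, 1, 1) 31.76 [  2.6   0.6 -28.6]
(1, -1, 1, -1) 116.51 [  2.6   0.5 -35.1]
(1, -1, -1, 1) 84.41 [  0.1  -0.1 -28. ]
(1, -1, -1, -1) 175.43 [  0.1  -0.1 -34.6]
(-1, 1, 1, 1) 133.65 [ 0.  -0.  88.4]
(-1, 1, 1, -1) 46.32 [ 0.  -0.  81.9]
(-1, 1, -1, 1) 71.18 [-2.1  1.8 88.9]
(-1, 1, -1, -1) 39.95 [-2.   1.9 82.4]
(-1, -1, 1, 1) 167.7 [ 2. -2. 96.]
(-1, -1, 1, -1) 67.24 [ 1.9 -2.1 89.5]
(-1, -1, -1, 1) 102.66 [ 0.   0.  96.5]
(-1, -1, -1, -1) 0.01 [ 0.  0. 90.]
```

```bash
cat > k.py <<'E'
from g import *
import json
from scipy.optimize import least_squares
LO=np.array([-163.93,-17.29,-79.2,3.27,-89.18,5.43,-154.24]);HI=np.array([163.93,119.83,71.16,140.29,269.18,117.66,154.24])
def fk(q,L):
    d1,d3,a3,d5,a6,d7=L
    R=Ro.identity();p=np.array([0,0,d1])
    R=Ro.from_euler('ZYZ',[-q[0],q[1],-q[2]],True);p=p+R.apply([a3,0,d3])
    R=R*Ro.from_euler('Y',q[3],True)*Ro.from_euler('Z',-q[4],True);p=p+R.apply([0,0,0])+ (R*Ro.from_euler('Z',q[4],True)).apply([-a3,0,0])+R.apply([0,0,d5])
    R=R*Ro.from_euler('Y',q[5],True);p=p+R.apply([a6,0,d7]);R=R*Ro.from_euler('Z',-q[6]+90,True)
    return p,R
def fit(reg=1e-3):
    D=json.load(open("D.json"));x0=np.array([.32,.36,0,.37,0.05,.25])
    r=least_squares(lambda L:np.r_[np.concatenate([fk(np.array(q),L)[0]-p for q,p,_ in D])*1000,reg*(L-x0)*1000],x0)
    return r.x,r.fun[:-6]
def add():
    from cell import sensors
    o=sensors.get_obs();D=json.load(open("D.json"));D.append((o["qpos"].tolist(),o["tool_pos"].tolist(),o["tool_rot"].tolist()));json.dump(D,open("D.json","w"))
def ik(t,L,q0=None,n=60):
    "best of n seeds: returns (pos err mm, rot err deg, q)"
    p,R=pose(*t);p=p/1000;rng=np.random.default_rng(0);best=None
    def f(q):
        P,S=fk(q,L);return np.r_[(P-p)*1000,(R.inv()*S).as_rotvec()*300]
    for i in range(n):
        s=np.array(q0,float) if (i==0 and q0 is not None) else rng.uniform(LO,HI)
        r=least_squares(f,np.clip(s,LO+.1,HI-.1),bounds=(LO,HI),max_nfev=60)
        if best is None or r.cost<best.cost:best=r
        if best.cost<.5:break
    e=f(best.x);return np.linalg.norm(e[:3]).round(1),np.degrees(np.linalg.norm(e[3:])/300).round(1),best.x.round(0).astype(int).tolist()
E
python3 - <<'E'
from k import *
for reg in(.1,.01,.001,1e-5):
    L,f=fit(reg);print(reg,L.round(4),f.round(1))
E
```

```text
0.1 [ 0.2363  0.3806  0.0133  0.4994 -0.0232  0.2767] [-26.3  10.3  -0.1   0.6   0.7   0.9]
0.01 [ 0.5687  0.6552 -0.2063  0.6146 -0.0788  0.7012] [-23.9  11.3  -0.7  -0.1   1.7   0.7]
0.001 [ 5.2283  4.3494 -3.2343  2.2045 -0.8458  6.5342] [-3.5  1.7 -0.1 -0.   0.3  0.1]
1e-05 [ 6.0265  4.9822 -3.753   2.4769 -0.9772  7.5334] [-0.  0. -0. -0.  0.  0.]
```

Run:
```python
from g import *
rows([(-235,-112,240,41,-2),(-235,-112,240,55,0),(-200,-112,240,55,0)])
```

```text
t 2.48 cab [-231.6 -116.   136.9] a 40.8 psi -2.3 F [0.6 0.9 0.4] w 0.3 q [38, -17, -23, 140, -34, 17, 125]
(-235, -112, 240, 41, -2) [-65.0, 1.0, -80.0] [-0.004, -0.003, 0.04]
(-235, -112, 240, 55, 0) [-65.0, 1.0, -80.0] [-0.025, -0.248, 0.016]
(-200, -112, 240, 55, 0) [-91.0, 1.0, -57.0] [-0.025, -0.248, 0.016]
```

Request:
{"name": "drive_tool", "arguments": {
  "moves": [
    {"x":-65,"y":1,"z":-80,"rx":0,"ry":0,"rz":0.04,"fingers":1},
    {"x":-65,"y":1,"z":-80,"rx":0,"ry":0,"rz":0.04,"fingers":1},
    {"x":-65,"y":1,"z":-80,"rx":0,"ry":0,"rz":0.04,"fingers":1}
  ]
}}

```text
time_s: 2.85
tool_pos: [0.5383, -0.1011, 0.1814]
tool_rot: [179.3, 37.0, 172.0]
force: [0.7, -0.6, -0.3]
grip_width: 0.0007
grasp_force: 0.0
```

Run:
```python
from k import *
add();rows([(-200,-112,240,55,0)])
```

```text
t 2.85 cab [-206.2  -98.1  181.4] a 37.0 psi -0.7 F [ 0.7 -0.6 -0.3] w 0.7 q [46, -17, -32, 131, -27, 28, 114]
(-200, -112, 240, 55, 0) [-41.0, -13.0, -43.0] [-0.011, -0.314, -0.023]
```

Run:
```python
from k import *
rows([(-215,-112,270,35,0),(-200,-112,270,20,0)])
```

```text
t 2.85 cab [-206.2  -98.1  181.4] a 37.0 psi -0.7 F [ 0.7 -0.6 -0.3] w 0.7 q [46, -17, -32, 131, -27, 28, 114]
(-215, -112, 270, 35, 0) [-47.0, -13.0, -76.0] [-0.006, 0.035, -0.025]
(-200, -112, 270, 20, 0) [-59.0, -13.0, -67.0] [-0.003, 0.297, -0.026]
```

Request:
{"name": "drive_tool", "arguments": {
  "moves": [
    {"x":-59,"y":-13,"z":-67,"rx":0,"ry":0.297,"rz":-0.026,"fingers":1},
    {"x":-59,"y":-13,"z":-67,"rx":0,"ry":0.297,"rz":-0.026,"fingers":1},
    {"x":-59,"y":-13,"z":-67,"rx":0,"ry":0.297,"rz":-0.026,"fingers":1},
    {"x":-59,"y":-13,"z":-67,"rx":0,"ry":0.297,"rz":-0.026,"fingers":1}
  ]
}}

```text
time_s: 3.35
tool_pos: [0.5415, -0.1162, 0.2675]
tool_rot: [-180.0, 19.8, 173.7]
force: [-0.2, 0.8, -1.7]
grip_width: 0.0004
grasp_force: 0.0
```

```bash
cat > k2.py <<'E'
import re
s=open("k.py").read()
i=s.index("def fk");j=s.index("def add")
s=s[:i]+'''def fk(q,L):
    d1,b1,d3,a3,b3,a4,b4,d5,a6,b6,d7=L
    R=Ro.from_euler('ZY',[-q[0],q[1]],True);p=np.array([0,0,d1])+R.apply([0,b1,0])
    R=R*Ro.from_euler('Z',-q[2],True);p=p+R.apply([a3,b3,d3])
    R=R*Ro.from_euler('Y',q[3],True);p=p+R.apply([a4,b4,0])
    R=R*Ro.from_euler('Z',-q[4],True);p=p+R.apply([0,b6,d5])
    R=R*Ro.from_euler('Y',q[5],True);p=p+R.apply([a6,0,d7]);R=R*Ro.from_euler('Z',-q[6]+90,True)
    return p,R
X0=np.array([.365,.0,.395,0,0,0,0,.385,.05,0,.3])
def fit(reg=1e-2):
    D=json.load(open("D.json"))
    r=least_squares(lambda L:np.r_[np.concatenate([fk(np.array(q),L)[0]-p for q,p,_ in D])*1000,reg*(L-X0)*1000],X0)
    return r.x,r.fun[:-11]
'''+s[j:]
open("k.py","w").write(s)
E
python3 k2.py
python3 - <<'E'
from k import *
add();now()
for reg in(.1,.03,.01):
    L,f=fit(reg);print(reg,L.round(3),f.round(1))
E
```

```text
t 3.35 cab [-201.4 -112.8  267.5] a 19.8 psi -0.2 F [-0.2  0.8 -1.7] w 0.4 q [54, -9, -39, 109, -10, 59, 102]
0.1 [ 0.302 -0.045  0.414  0.038  0.02   0.013  0.02   0.506  0.009 -0.022
  0.34 ] [-2.  -0.8 -1.1  1.   1.3  0.8 -1.2 -2.1 -0.7  0.3 -0.8  1.7]
0.03 [ 0.283 -0.036  0.44   0.02   0.016  0.006  0.016  0.505  0.    -0.024
  0.359] [-0.1 -0.1 -0.2  0.3  0.5  0.4 -0.4 -0.9 -0.6  0.2  0.3  0.5]
0.01 [ 0.258 -0.021  0.461  0.005  0.001  0.001  0.001  0.51  -0.001 -0.008
  0.361] [ 0.  -0.1 -0.   0.   0.1  0.1 -0.1 -0.2 -0.2  0.1  0.1  0.1]
```

```bash
sed -i 's/^X0=.*/X0=np.array([.26,-.025,.46,0,0,0,0,.51,0,0,.36])/' k.py
python3 - <<'E'
from k import *
L,f=fit(.1);print(L.round(3),f.round(1))
L,f=fit(.03);print(L.round(3),f.round(1))
for nm,P,aa in[("hstart",(-166,-110,200),(30,40,50,60)),("hend",(-166,-59,101),(20,30,40,50,60)),("bolt",(-125,-40,195),(40,50,60,70)),("bolt0",(-125,-4,165),(50,60,70)),("tray",(-70,0,85),(20,30,40,50,60)),("trayout",(-212,0,85),(0,20,30,40,50,60)),("bow",(-172,65,150),(40,50,60)),("push",(-310,-190,215),(0,10,20))]:
    for a in aa:print(nm,a,ik((*P,a,0),L,n=12))
E
```

```text
[ 0.259 -0.021  0.462  0.004 -0.001  0.002 -0.001  0.512  0.    -0.004
  0.361] [-0.1  0.   0.   0.1  0.   0.1 -0.1 -0.3 -0.2 -0.1  0.2  0. ]
[ 0.255 -0.019  0.464  0.003 -0.002  0.001 -0.002  0.512 -0.    -0.004
  0.361] [ 0.  -0.   0.   0.   0.1  0.1 -0.  -0.1 -0.1  0.   0.1  0. ]
hstart 30 (np.float64(0.0), np.float64(0.0), [20, -8, -9, 121, -6, 37, 98])
hstart 40 (np.float64(0.0), np.float64(0.0), [17, -12, -6, 129, -11, 24, 103])
hstart 50 (np.float64(0.0), np.float64(0.0), [17, -15, -5, 137, -34, 10, 126])
hstart 60 (np.float64(10.6), np.float64(1.0), [61, -16, -43, 140, 243, 19, -154])
hend 20 (np.float64(0.0), np.float64(0.0), [-41, 3, 46, 121, -3, 37, 90])
hend 30 (np.float64(0.0), np.float64(0.0), [-69, -11, 70, 130, 28, 26, 65])
hend 40 (np.float64(0.0), np.float64(0.0), [7, -4, -5, 135, 14, 9, 73])
hend 50 (np.float64(0.0), np.float64(0.0), [68, -3, -62, 140, 191, 9, -104])
hend 60 (np.float64(26.4), np.float64(4.5), [82, 10, -77, 140, 162, 19, -66])
bolt 40 (np.float64(0.0), np.float64(0.0), [-8, -8, 8, 126, 13, 22, 73])
bolt 50 (np.float64(0.0), np.float64(0.0), [23, -9
[... 1012 characters left out ...]
7])
trayout 40 (np.float64(0.0), np.float64(0.0), [24, -7, -31, 140, 39, 9, 39])
trayout 50 (np.float64(22.2), np.float64(3.3), [77, -15, -79, 140, 228, 5, -154])
trayout 60 (np.float64(48.5), np.float64(8.7), [66, 9, -79, 140, 119, 27, -37])
bow 40 (np.float64(0.0), np.float64(0.0), [60, -14, -69, 129, -2, 18, 72])
bow 50 (np.float64(0.0), np.float64(0.0), [-56, -12, 35, 140, 88, 26, -11])
bow 60 (np.float64(9.2), np.float64(1.7), [64, -17, -79, 140, 141, 13, -77])
push 0 (np.float64(0.0), np.float64(0.0), [-51, -17, 63, 112, 16, 76, 90])
push 10 (np.float64(0.0), np.float64(0.0), [39, -11, -15, 117, -7, 65, 110])
push 20 (np.float64(4.2), np.float64(0.8), [37, -17, -10, 123, -12, 56, 116])
```

Run:
```python
from g import *
import math
L=[(-195,-123,240,45,0),(-173,-123,215,45,0)]
for th in np.r_[np.arange(0,1.5,.15),1.5]:
    d=19.5+2*math.sin(th)
    L.append((-173,round(-35-88*math.cos(th)-d*math.sin(th)),round(175-88*math.sin(th)+d*math.cos(th)),45,0))
rows(L)
```

```text
t 3.35 cab [-201.4 -112.8  267.5] a 19.8 psi -0.2 F [-0.2  0.8 -1.7] w 0.4 q [54, -9, -39, 109, -10, 59, 102]
(-195, -123, 240, 45, 0) [3.0, -10.0, 28.0] [-0.002, -0.439, -0.002]
(-173, -123, 215, 45, 0) [-9.0, -10.0, 59.0] [-0.002, -0.439, -0.002]
(-173, -123, 194, 45, 0) [-2.0, -10.0, 79.0] [-0.002, -0.439, -0.002]
(-173, -125, 181, 45, 0) [3.0, -12.0, 91.0] [-0.002, -0.439, -0.002]
(-173, -125, 168, 45, 0) [7.0, -12.0, 103.0] [-0.002, -0.439, -0.002]
(-173, -123, 155, 45, 0) [11.0, -10.0, 115.0] [-0.002, -0.439, -0.002]
(-173, -119, 142, 45, 0) [16.0, -6.0, 128.0] [-0.002, -0.439, -0.002]
(-173, -114, 130, 45, 0) [20.0, -1.0, 139.0] [-0.002, -0.439, -0.002]
(-173, -106, 119, 45, 0) [24.0, 7.0, 149.0] [-0.002, -0.439, -0.002]
(-173, -97, 109, 45, 0) [27.0, 16.0, 159.0] [-0.002, -0.439, -0.002]
(-173, -87, 101, 45, 0) [30.0, 26.0, 166.0] [-0.002, -0.439, -0.002]
(-173, -75, 94, 45, 0) [32.0, 38.0, 173.0] [-0.002, -0.439, -0.002]
(-173, -63, 89, 45, 0) [34.0, 50.0, 177.0] [-0.002, -0.439, -0.002]
```

Request:
{"name": "drive_tool", "arguments": {
  "moves": [
    {"x":3,"y":-10,"z":28,"rx":0,"ry":-0.44,"rz":0,"fingers":1},
    {"x":3,"y":-10,"z":28,"rx":0,"ry":-0.44,"rz":0,"fingers":1},
    {"x":3,"y":-10,"z":28,"rx":0,"ry":-0.44,"rz":0,"fingers":1},
    {"x":3,"y":-10,"z":28,"rx":0,"ry":-0.44,"rz":0,"fingers":1},
    {"x":-9,"y":-10,"z":59,"rx":0,"ry":-0.44,"rz":0,"fingers":1},
    {"x":-9,"y":-10,"z":59,"rx":0,"ry":-0.44,"rz":0,"fingers":1}
  ]
}}

```text
time_s: 4.1
tool_pos: [0.567, -0.1273, 0.2124]
tool_rot: [-180.0, 44.8, 173.8]
force: [-0.0, 0.1, -0.4]
grip_width: 0.0006
grasp_force: 0.0
```

Run:
```python
from k import *
import math
add()
L=[]
for th in np.r_[np.arange(0,1.5,.15),1.5]:
    d=19.5+2*math.sin(th)
    L.append((-173,round(-35-88*math.cos(th)-d*math.sin(th)),round(175-88*math.sin(th)+d*math.cos(th)),45,0))
rows(L)
```

```text
t 4.1 cab [-174.8 -121.   212.4] a 44.8 psi 0.0 F [-0.   0.1 -0.4] w 0.6 q [24, -16, -10, 132, -24, 20, 117]
(-173, -123, 194, 45, 0) [12.0, -2.0, 14.0] [0.0, -0.004, 0.0]
(-173, -125, 181, 45, 0) [21.0, -4.0, 24.0] [0.0, -0.004, 0.0]
(-173, -125, 168, 45, 0) [30.0, -4.0, 33.0] [0.0, -0.004, 0.0]
(-173, -123, 155, 45, 0) [39.0, -2.0, 42.0] [0.0, -0.004, 0.0]
(-173, -119, 142, 45, 0) [48.0, 2.0, 51.0] [0.0, -0.004, 0.0]
(-173, -114, 130, 45, 0) [57.0, 7.0, 60.0] [0.0, -0.004, 0.0]
(-173, -106, 119, 45, 0) [64.0, 15.0, 68.0] [0.0, -0.004, 0.0]
(-173, -97, 109, 45, 0) [72.0, 24.0, 75.0] [0.0, -0.004, 0.0]
(-173, -87, 101, 45, 0) [77.0, 34.0, 80.0] [0.0, -0.004, 0.0]
(-173, -75, 94, 45, 0) [82.0, 46.0, 85.0] [0.0, -0.004, 0.0]
(-173, -63, 89, 45, 0) [86.0, 58.0, 89.0] [0.0, -0.004, 0.0]
```

Request:
{"name": "drive_tool", "arguments": {
  "moves": [
    {"x":12,"y":-2,"z":14,"fingers":1},
    {"x":21,"y":-4,"z":24,"fingers":1},
    {"x":30,"y":-4,"z":33,"fingers":1},
    {"x":39,"y":-2,"z":42,"fingers":1},
    {"x":48,"y":2,"z":51,"fingers":1},
    {"x":57,"y":7,"z":60,"fingers":1},
    {"x":64,"y":15,"z":68,"fingers":1}
  ]
}}

```text
invalid input at $.moves[0]: expected keys x, y, z, rx, ry, rz, fingers
```

Run:
```python
from k import *
add()
rows([(-173,-106,119,45,0),(-173,-97,109,45,0),(-173,-87,101,45,0),(-173,-75,94,45,0),(-173,-63,89,45,0)])
```

```text
t 4.1 cab [-174.8 -121.   212.4] a 44.8 psi 0.0 F [-0.   0.1 -0.4] w 0.6 q [24, -16, -10, 132, -24, 20, 117]
(-173, -106, 119, 45, 0) [64.0, 15.0, 68.0] [0.0, -0.004, 0.0]
(-173, -97, 109, 45, 0) [72.0, 24.0, 75.0] [0.0, -0.004, 0.0]
(-173, -87, 101, 45, 0) [77.0, 34.0, 80.0] [0.0, -0.004, 0.0]
(-173, -75, 94, 45, 0) [82.0, 46.0, 85.0] [0.0, -0.004, 0.0]
(-173, -63, 89, 45, 0) [86.0, 58.0, 89.0] [0.0, -0.004, 0.0]
```

Request:
{"name": "drive_tool", "arguments": {
  "moves": [
    {"x":12,"y":-2,"z":14,"rx":0,"ry":0,"rz":0,"fingers":1},
    {"x":21,"y":-4,"z":24,"rx":0,"ry":0,"rz":0,"fingers":1},
    {"x":30,"y":-4,"z":33,"rx":0,"ry":0,"rz":0,"fingers":1},
    {"x":39,"y":-2,"z":42,"rx":0,"ry":0,"rz":0,"fingers":1},
    {"x":48,"y":2,"z":51,"rx":0,"ry":0,"rz":0,"fingers":1},
    {"x":57,"y":7,"z":60,"rx":0,"ry":0,"rz":0,"fingers":1},
    {"x":64,"y":15,"z":68,"rx":0,"ry":0,"rz":0,"fingers":1}
  ]
}}

```text
time_s: 4.97
tool_pos: [0.5742, -0.1138, 0.1229]
tool_rot: [-179.9, 45.1, 173.8]
force: [0.7, -1.4, 1.8]
grip_width: 0.0007
grasp_force: 0.8
```

Run:
```python
from k import *
add()
rows([(-173,-106,119,45,0),(-173,-97,109,45,0),(-173,-87,101,45,0),(-173,-75,94,45,0),(-173,-63,89,45,0)])
```

```text
t 4.97 cab [-169.1 -106.9  122.9] a 45.1 psi -0.1 F [ 0.7 -1.4  1.8] w 0.7 q [16, -7, -5, 138, -41, 5, 134]
(-173, -106, 119, 45, 0) [6.0, 1.0, 0.0] [-0.001, 0.001, 0.0]
(-173, -97, 109, 45, 0) [13.0, 10.0, 7.0] [-0.001, 0.001, 0.0]
(-173, -87, 101, 45, 0) [18.0, 20.0, 13.0] [-0.001, 0.001, 0.0]
(-173, -75, 94, 45, 0) [23.0, 32.0, 18.0] [-0.001, 0.001, 0.0]
(-173, -63, 89, 45, 0) [27.0, 44.0, 21.0] [-0.001, 0.001, 0.0]
```

Run:
```python
from k import *
L,f=fit(.1);print(L.round(3),f.round(1))
q=[16, -7, -5, 138, -41, 6, 134]
for a in(45,42,40,37):print(ik((-175,-63,89,a,0),L,q,1),ik((-175,-63,89,a,0),L,q,20))
rows([(-174,-97,109,42,0),(-175,-87,101,40,0),(-175,-75,94,40,0),(-175,-66,90,40,0)])
```

```text
[ 0.252 -0.017  0.465  0.002 -0.004  0.001 -0.004  0.513  0.    -0.001
  0.359] [-0.2  0.  -0.  -0.1 -0.1  0.1 -0.3 -0.2 -0.  -0.1  0.1  0.   0.3 -0.1
  0.1  0.3 -0.1  0.1 -0.1  0.3 -0.1]
(np.float64(4.9), np.float64(1.8), [77, -7, -71, 137, -68, 5, 154]) (np.float64(1.0), np.float64(0.4), [84, -6, -77, 138, 241, 5, -154])
(np.float64(5.6), np.float64(2.6), [15, -4, -8, 138, -39, 6, 129]) (np.float64(0.0), np.float64(0.0), [-59, -13, 60, 140, 74, 12, 20])
(np.float64(0.0), np.float64(0.0), [19, -3, -16, 136, 9, 7, 78]) (np.float64(0.0), np.float64(0.0), [19, -3, -16, 136, 9, 7, 78])
(np.float64(0.0), np.float64(0.0), [7, -3, -4, 134, 8, 12, 80]) (np.float64(0.0), np.float64(0.0), [7, -3, -4, 134, 8, 12, 80])
t 4.97 cab [-169.1 -106.9  122.9] a 45.1 psi -0.1 F [ 0.7 -1.4  1.8] w 0.7 q [16, -7, -5, 138, -41, 5, 134]
(-174, -97, 109, 42, 0) [13.0, 10.0, 6.0] [-0.001, 0.053, 0.0]
(-175, -87, 101, 40, 0) [20.0, 20.0, 11.0] [-0.001, 0.088, 0.0]
(-175, -75, 94, 40, 0) [25.0, 32.0, 16.0] [-0.001, 0.088, 0.0]
(-175, -66, 90, 40, 0) [27.0, 41.0, 19.0] [-0.001, 0.088, 0.0]
```

Request:
{"name": "drive_tool", "arguments": {
  "moves": [
    {"x":8,"y":5,"z":3,"rx":0,"ry":0.06,"rz":0,"fingers":1},
    {"x":14,"y":10,"z":6,"rx":0,"ry":0.1,"rz":0,"fingers":1},
    {"x":20,"y":20,"z":11,"rx":0,"ry":0.1,"rz":0,"fingers":1},
    {"x":25,"y":32,"z":16,"rx":0,"ry":0.1,"rz":0,"fingers":1},
    {"x":27,"y":41,"z":19,"rx":0,"ry":0.1,"rz":0,"fingers":1},
    {"x":27,"y":41,"z":19,"rx":0,"ry":0.1,"rz":0,"fingers":1}
  ]
}}

```text
time_s: 5.72
tool_pos: [0.5729, -0.0721, 0.0905]
tool_rot: [-179.9, 39.3, 173.9]
force: [0.3, -0.2, -0.2]
grip_width: 0.0003
grasp_force: 0.0
```

Run:
```python
from k import *
from cell import vision
import cv2
add()
rows([(-175,-66,90,40,0),(-175,-100,90,40,0),(-230,-80,110,40,0),(-230,-35,110,40,0)])
c=vision.read_camera("side");a=c["image"][90:290,220:480,::-1];cv2.imwrite("pics/s2.png",cv2.resize(cv2.convertScaleAbs(a,alpha=1.6),None,fx=3,fy=3))
```

```text
t 5.72 cab [-174.9  -65.5   90.5] a 39.3 psi -0.0 F [ 0.3 -0.2 -0.2] w 0.3 q [41, -3, -36, 135, -2, 8, 90]
(-175, -66, 90, 40, 0) [0.0, -0.0, 0.0] [-0.0, -0.012, 0.001]
(-175, -100, 90, 40, 0) [0.0, -34.0, 0.0] [-0.0, -0.012, 0.001]
(-230, -80, 110, 40, 0) [30.0, -14.0, -50.0] [-0.0, -0.012, 0.001]
(-230, -35, 110, 40, 0) [30.0, 31.0, -50.0] [-0.0, -0.012, 0.001]
```

View pics/s2.png

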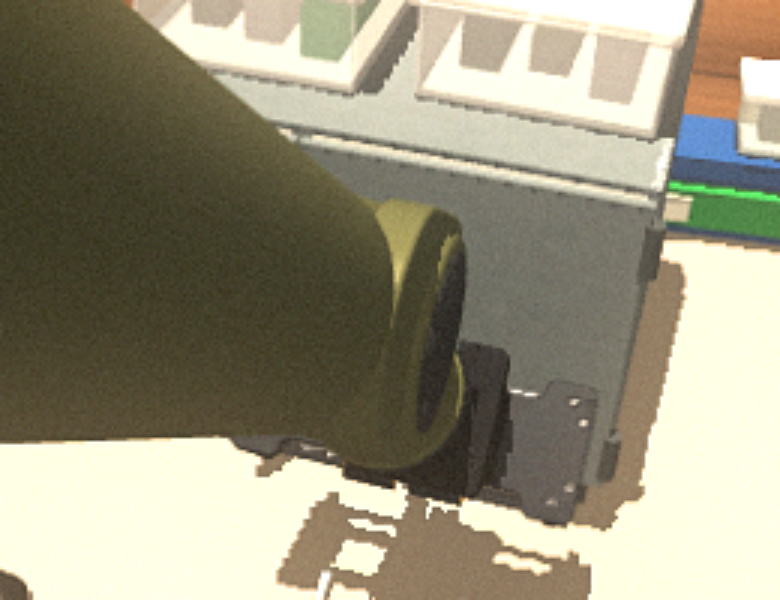

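The lever no longer points right along the leaf, and the gripper hides it. Low forces agree with it hanging down. I'll grasp the hanging bar and pull.

Run:
```python
from k import *
L,f=fit(.1)
q=[41, -3, -36, 135, -2, 8, 90]
for a in(40,35,30):
  for z in(100,):
    print(a,"pre",ik((-235,-35,115,a,0),L,q,20))
    for th in(0,20,40,60):
        t=np.radians(th);c,s=np.cos(t),np.sin(t)
        print(a,th,[ik((-136-40*c-135*s,-170-40*s+135*c,z,a,k*th),L,q,20) for k in(.5,1)])
rows([(-175,-75,92,38,0),(-225,-60,110,38,0),(-225,-35,110,38,0),(-176,-35,100,38,0)])
```

```text
40 pre (np.float64(3.1), np.float64(0.6), [43, -17, -41, 140, -27, 15, 107])
40 0 [(np.float64(0.0), np.float64(0.0), [21, -4, -22, 136, 21, 9, 63]), (np.float64(0.0), np.float64(0.0), [21, -4, -22, 136, 21, 9, 63])]
40 20 [(np.float64(0.0), np.float64(0.0), [27, -10, -17, 140, -50, 15, 148]), (np.float64(0.0), np.float64(0.0), [-34, -15, 48, 140, -28, 16, 144])]
40 40 [(np.float64(7.1), np.float64(1.7), [-17, -15, 38, 140, -34, 24, 154]), (np.float64(9.3), np.float64(2.1), [118, -12, -79, 133, -67, 55, -154])]
40 60 [(np.float64(2.3), np.float64(0.9), [125, -17, -79, 135, -72, 58, -154]), (np.float64(0.0), np.float64(0.0), [19, 9, 23, 123, -49, 65, -146])]
35 pre (np.float64(0.0), np.float64(0.0), [29, -14, -29, 138, -8, 20, 90])
35 0 [(np.float64(0.0), np.float64(0.0), [-13, -4, 11, 133, 17, 17, 68]), (np.float64(0.0), np.float64(0.0), [-13, -4, 11, 133, 17, 17, 68])]
35 20 [(np.float64(0.4), np.float64(0.1), [81, -17, -66, 135, -59, 29, 153]), (np.float64(0.0), np.float64(0.0), [31, -7, -16, 135, -43, 26, 153])]
35 40 [(np.float64(0.0), np.float64(0.0), [-18, -15, 37, 139, -23, 25
[... 562 characters left out ...]
3, -6, -39, 131, -34, 31, 143])]
30 40 [(np.float64(0.0), np.float64(0.0), [-32, -17, 47, 136, -4, 29, 123]), (np.float64(0.8), np.float64(0.4), [-49, -17, 69, 131, -13, 39, 154])]
30 60 [(np.float64(0.0), np.float64(0.0), [-28, -15, 55, 134, -18, 37, 154]), (np.float64(0.0), np.float64(0.0), [-32, 10, 71, 123, -45, 64, -153])]
t 5.78 cab [-174.8  -66.1   90.7] a 39.3 psi -0.1 F [-0.6 -0.6 -0.9] w 0.6 q [41, -3, -36, 135, -3, 8, 90]
(-175, -75, 92, 38, 0) [-1.0, -9.0, -1.0] [-0.001, 0.023, 0.001]
(-225, -60, 110, 38, 0) [27.0, 6.0, -47.0] [-0.001, 0.023, 0.001]
(-225, -35, 110, 38, 0) [27.0, 31.0, -47.0] [-0.001, 0.023, 0.001]
(-176, -35, 100, 38, 0) [-5.0, 31.0, -8.0] [-0.001, 0.023, 0.001]
```

Request:
{"name": "drive_tool", "arguments": {
  "moves": [
    {"x":-1,"y":-8,"z":-1,"rx":0,"ry":0.02,"rz":0,"fingers":1},
    {"x":12,"y":-4,"z":-22,"rx":0,"ry":0.02,"rz":0,"fingers":1},
    {"x":27,"y":10,"z":-47,"rx":0,"ry":0.02,"rz":0,"fingers":0.3},
    {"x":27,"y":31,"z":-47,"rx":0,"ry":0.02,"rz":0,"fingers":-0.3},
    {"x":27,"y":31,"z":-47,"rx":0,"ry":0.02,"rz":0,"fingers":-0.3},
    {"x":27,"y":31,"z":-47,"rx":0,"ry":0.02,"rz":0,"fingers":-0.3}
  ]
}}

```text
time_s: 6.52
tool_pos: [0.5264, -0.0373, 0.1106]
tool_rot: [-179.9, 38.3, 173.8]
force: [0.5, -0.4, 0.6]
grip_width: 0.0327
grasp_force: 0.0
```

Run:
```python
from k import *
add()
rows([(-200,-35,105,38,0),(-176,-35,100,38,0)])
```

```text
t 6.53 cab [-224.9  -35.9  110.6] a 38.3 psi -0.1 F [ 0.5 -0.4  0.6] w 32.7 q [38, -14, -37, 139, -16, 15, 97]
(-200, -35, 105, 38, 0) [-16.0, 1.0, 20.0] [-0.002, 0.004, -0.001]
(-176, -35, 100, 38, 0) [-32.0, 1.0, 39.0] [-0.002, 0.004, -0.001]
```

Request:
{"name": "drive_tool", "arguments": {
  "moves": [
    {"x":-16,"y":-3,"z":20,"rx":0,"ry":0,"rz":0,"fingers":-0.3},
    {"x":-32,"y":-3,"z":39,"rx":0,"ry":0,"rz":0,"fingers":-0.3},
    {"x":-32,"y":-3,"z":39,"rx":0,"ry":0,"rz":0,"fingers":-0.3},
    {"x":-32,"y":-2,"z":39,"rx":0,"ry":0,"rz":0,"fingers":1},
    {"x":-32,"y":-1,"z":39,"rx":0,"ry":0,"rz":0,"fingers":1},
    {"x":-32,"y":0,"z":39,"rx":0,"ry":0,"rz":0,"fingers":1},
    {"x":-32,"y":0,"z":39,"rx":0,"ry":0,"rz":0,"fingers":1}
  ],
  "force": 20
}}

```text
time_s: 7.4
tool_pos: [0.5748, -0.042, 0.0995]
tool_rot: [-179.8, 38.2, 173.9]
force: [-0.5, -0.8, 0.5]
grip_width: 0.0247
grasp_force: 0.7
```

Run:
```python
from k import *
add();L,f=fit(.1)
q=json.load(open("D.json"))[-1][0]
T=[]
for th in(3,6,9,12,15,18,21,24,27,30):
    t=np.radians(th);c,s=np.cos(t),np.sin(t);T.append((round(-136-40*c-135*s),round(-170-40*s+135*c),100,38-th/4,th/3))
    if th%6==0:r=ik(T[-1],L,q,1);print(r)
rows(T)
```

```text
(np.float64(8.1), np.float64(1.6), [52, -5, -51, 133, 2, 14, 83])
(np.float64(14.9), np.float64(3.1), [50, -5, -50, 133, 2, 16, 84])
(np.float64(13.4), np.float64(3.9), [45, -7, -42, 133, -4, 20, 93])
(np.float64(0.0), np.float64(0.0), [47, -10, -37, 135, -29, 24, 125])
(np.float64(0.0), np.float64(0.0), [54, -11, -40, 134, -33, 28, 132])
t 7.4 cab [-176.2  -35.4   99.5] a 38.2 psi -0.2 F [-0.5 -0.8  0.5] w 24.7 q [54, -5, -53, 134, 2, 11, 82]
(-183, -37, 100, 37.25, 1.0) [5.0, -2.0, -5.0] [-0.013, 0.017, -0.013]
(-190, -40, 100, 36.5, 2.0) [11.0, -5.0, -9.0] [-0.023, 0.03, -0.027]
(-197, -43, 100, 35.75, 3.0) [16.0, -8.0, -13.0] [-0.033, 0.043, -0.041]
(-203, -46, 100, 35.0, 4.0) [21.0, -11.0, -17.0] [-0.044, 0.056, -0.055]
(-210, -50, 100, 34.25, 5.0) [26.0, -15.0, -21.0] [-0.054, 0.069, -0.07]
(-216, -54, 100, 33.5, 6.0) [31.0, -19.0, -25.0] [-0.063, 0.082, -0.084]
(-222, -58, 100, 32.75, 7.0) [36.0, -23.0, -29.0] [-0.073, 0.095, -0.099]
(-227, -63, 100, 32.0, 8.0) [40.0, -28.0, -32.0] [-0.082, 0.108, -0.113]
(-233, -68, 100, 31.25, 9.0) [44.0, -33.0, -35.0] [-0.092, 0.121, -0.128]
(-238, -73, 100, 30.5, 10.0) [48.0, -38.0, -38.0] [-0.101, 0.134, -0.143]
```

Request:
{"name": "drive_tool", "arguments": {
  "moves": [
    {"x":0,"y":0,"z":0,"rx":0,"ry":0,"rz":0,"fingers":1},
    {"x":0,"y":0,"z":0,"rx":0,"ry":0,"rz":0,"fingers":1},
    {"x":0,"y":0,"z":0,"rx":0,"ry":0,"rz":0,"fingers":1},
    {"x":0,"y":0,"z":0,"rx":0,"ry":0,"rz":0,"fingers":1},
    {"x":5,"y":-2,"z":-5,"rx":-0.013,"ry":0.017,"rz":-0.013,"fingers":1},
    {"x":11,"y":-5,"z":-9,"rx":-0.023,"ry":0.03,"rz":-0.027,"fingers":1},
    {"x":16,"y":-8,"z":-13,"rx":-0.033,"ry":0.043,"rz":-0.041,"fingers":1},
    {"x":16,"y":-8,"z":-13,"rx":-0.033,"ry":0.043,"rz":-0.041,"fingers":1}
  ]
}}

```text
time_s: 8.4
tool_pos: [0.5536, -0.0476, 0.0997]
tool_rot: [180.0, 35.7, 176.7]
force: [0.7, -1.9, -4.1]
grip_width: 0.0135
grasp_force: 20.0
```

Run:
```python
from k import *
add();L,f=fit(.1)
q=json.load(open("D.json"))[-1][0]
T=[]
for th in(9,12,15,18,21,24,27,30,35):
    t=np.radians(th);c,s=np.cos(t),np.sin(t);T.append((round(-136-40*c-135*s),round(-170-40*s+135*c),100,38-th/4,th/3))
rows(T)
```

```text
t 8.4 cab [-196.6  -43.2   99.7] a 35.7 psi 3.0 F [ 0.7 -1.9 -4.1] w 13.5 q [44, -7, -40, 134, -15, 16, 103]
(-197, -43, 100, 35.75, 3.0) [0.0, 0.0, -0.0] [0.0, -0.0, -0.001]
(-203, -46, 100, 35.0, 4.0) [5.0, -2.0, -4.0] [-0.01, 0.013, -0.015]
(-210, -50, 100, 34.25, 5.0) [11.0, -6.0, -8.0] [-0.02, 0.026, -0.03]
(-216, -54, 100, 33.5, 6.0) [16.0, -10.0, -12.0] [-0.03, 0.039, -0.044]
(-222, -58, 100, 32.75, 7.0) [21.0, -13.0, -16.0] [-0.039, 0.052, -0.059]
(-227, -63, 100, 32.0, 8.0) [25.0, -18.0, -19.0] [-0.049, 0.065, -0.073]
(-233, -68, 100, 31.25, 9.0) [30.0, -23.0, -22.0] [-0.058, 0.078, -0.088]
(-238, -73, 100, 30.5, 10.0) [35.0, -28.0, -25.0] [-0.067, 0.092, -0.103]
(-246, -82, 100, 29.25, 11.666666666666666) [41.0, -36.0, -30.0] [-0.081, 0.113, -0.129]
```

Gripped at 13.5 mm and the leaf follows with almost no force. I'll continue.

Request:
{"name": "drive_tool", "arguments": {
  "moves": [
    {"x":5,"y":-2,"z":-4,"rx":-0.01,"ry":0.013,"rz":-0.015,"fingers":1},
    {"x":11,"y":-6,"z":-8,"rx":-0.02,"ry":0.026,"rz":-0.03,"fingers":1},
    {"x":16,"y":-10,"z":-12,"rx":-0.03,"ry":0.039,"rz":-0.044,"fingers":1},
    {"x":21,"y":-13,"z":-16,"rx":-0.039,"ry":0.052,"rz":-0.059,"fingers":1},
    {"x":25,"y":-18,"z":-19,"rx":-0.049,"ry":0.065,"rz":-0.073,"fingers":1},
    {"x":30,"y":-23,"z":-22,"rx":-0.058,"ry":0.078,"rz":-0.088,"fingers":1},
    {"x":35,"y":-28,"z":-25,"rx":-0.067,"ry":0.092,"rz":-0.103,"fingers":1},
    {"x":41,"y":-36,"z":-30,"rx":-0.081,"ry":0.113,"rz":-0.129,"fingers":1},
    {"x":41,"y":-36,"z":-30,"rx":-0.081,"ry":0.113,"rz":-0.129,"fingers":1}
  ]
}}

```text
time_s: 9.52
tool_pos: [0.5012, -0.0806, 0.1002]
tool_rot: [-180.0, 29.3, -174.5]
force: [-1.3, 2.0, -1.7]
grip_width: 0.0135
grasp_force: 20.1
```

Run:
```python
from k import *
add();L,f=fit(.1)
q=json.load(open("D.json"))[-1][0]
T=[]
for th in(40,45,50,55,60):
    t=np.radians(th);c,s=np.cos(t),np.sin(t);T.append((round(-136-40*c-135*s),round(-170-40*s+135*c),100,38-th/4,th/3))
    print(ik(T[-1],L,q,1))
rows(T)
```

```text
(np.float64(1.2), np.float64(0.6), [38, -10, -23, 133, -26, 32, 131])
(np.float64(2.4), np.float64(1.1), [38, -9, -21, 133, -24, 34, 133])
(np.float64(3.4), np.float64(1.6), [38, -8, -20, 132, -23, 36, 134])
(np.float64(2.9), np.float64(1.9), [38, -8, -18, 130, -22, 39, 136])
(np.float64(0.3), np.float64(0.1), [43, -7, -19, 130, -25, 41, 144])
t 9.53 cab [-245.3  -81.6  100.2] a 29.3 psi 11.6 F [-1.3  2.  -1.7] w 13.5 q [39, -10, -25, 134, -28, 29, 130]
(-253, -92, 100, 28.0, 13.333333333333334) [9.0, -9.0, -5.0] [-0.014, 0.022, -0.025]
(-260, -103, 100, 26.75, 15.0) [16.0, -18.0, -9.0] [-0.028, 0.044, -0.051]
(-265, -114, 100, 25.5, 16.666666666666668) [23.0, -28.0, -12.0] [-0.041, 0.065, -0.077]
(-270, -125, 100, 24.25, 18.333333333333332) [29.0, -37.0, -16.0] [-0.053, 0.087, -0.103]
(-273, -137, 100, 23.0, 20.0) [34.0, -49.0, -19.0] [-0.065, 0.109, -0.13]
```

Run:
```python
from k import *
L,f=fit(.1)
q=json.load(open("D.json"))[-1][0]
T=[(-265,-86,100,28,12),(-285,-90,100,26,12),(-300,-93,110,20,10),(-300,-93,230,8,5),(-290,-20,330,3,0),(-215,-10,330,3,0),(-215,-10,260,3,0),(-205,-10,225,3,0)]
for t in T:print(t,ik(t,L,q,6))
rows(T)
```

```text
(-265, -86, 100, 28, 12) (np.float64(1.8), np.float64(0.5), [38, -11, -23, 135, -27, 32, 130])
(-285, -90, 100, 26, 12) (np.float64(1.7), np.float64(0.4), [37, -13, -22, 136, -25, 35, 129])
(-300, -93, 110, 20, 10) (np.float64(7.6), np.float64(1.4), [38, -11, -23, 131, -16, 43, 118])
(-300, -93, 230, 8, 5) (np.float64(0.0), np.float64(0.0), [40, -12, -27, 114, -8, 69, 104])
(-290, -20, 330, 3, 0) (np.float64(0.0), np.float64(0.0), [16, -8, -16, 100, -2, 84, 84])
(-215, -10, 330, 3, 0) (np.float64(0.0), np.float64(0.0), [44, 3, -47, 91, 3, 84, 80])
(-215, -10, 260, 3, 0) (np.float64(0.3), np.float64(0.1), [27, 3, -29, 98, 2, 76, 81])
(-205, -10, 225, 3, 0) (np.float64(0.0), np.float64(0.0), [32, 6, -36, 100, 4, 73, 79])
t 9.53 cab [-245.3  -81.6  100.2] a 29.3 psi 11.6 F [-1.3  2.  -1.7] w 13.5 q [39, -10, -25, 134, -28, 29, 130]
(-265, -86, 100, 28, 12) [18.0, -0.0, -10.0] [-0.003, 0.022, -0.005]
(-285, -90, 100, 26, 12) [36.0, -0.0, -20.0] [-0.003, 0.057, -0.005]
(-300, -93, 110, 20, 10) [44.0, -0.0, -36.0] [0.012, 0.161, 0.027]
(-300, -93, 230, 8, 5) [-15.0, -0.0, -141.0] [0.037, 0.371, 0.111]
(-290, -20, 330, 3, 0) [-85.0, 69.0, -216.0] [0.056, 0.457, 0.198]
(-215, -10, 330, 3, 0) [-151.0, 64.0, -179.0] [0.056, 0.457, 0.198]
(-215, -10, 260, 3, 0) [-117.0, 64.0, -118.0] [0.056, 0.457, 0.198]
(-205, -10, 225, 3, 0) [-108.0, 62.0, -83.0] [0.056, 0.457, 0.198]
```

Request:
{"name": "drive_tool", "arguments": {
  "moves": [
    {"x":0,"y":0,"z":0,"rx":0,"ry":0,"rz":0,"fingers":0.2},
    {"x":0,"y":0,"z":0,"rx":0,"ry":0,"rz":0,"fingers":0.2},
    {"x":0,"y":0,"z":0,"rx":0,"ry":0,"rz":0,"fingers":0.2},
    {"x":9,"y":0,"z":-5,"rx":0,"ry":0.01,"rz":0,"fingers":0.2},
    {"x":18,"y":0,"z":-10,"rx":0,"ry":0.022,"rz":0,"fingers":0.2},
    {"x":36,"y":0,"z":-20,"rx":0,"ry":0.057,"rz":0,"fingers":0.2},
    {"x":44,"y":0,"z":-36,"rx":0.012,"ry":0.161,"rz":0.027,"fingers":0.2},
    {"x":-15,"y":0,"z":-141,"rx":0.037,"ry":0.371,"rz":0.111,"fingers":1},
    {"x":-15,"y":0,"z":-141,"rx":0.037,"ry":0.371,"rz":0.111,"fingers":1},
    {"x":-85,"y":69,"z":-216,"rx":0.056,"ry":0.457,"rz":0.198,"fingers":1},
    {"x":-85,"y":69,"z":-216,"rx":0.056,"ry":0.457,"rz":0.198,"fingers":1},
    {"x":-85,"y":69,"z":-216,"rx":0.056,"ry":0.457,"rz":0.198,"fingers":1},
    {"x":-85,"y":69,"z":-216,"rx":0.056,"ry":0.457,"rz":0.198,"fingers":1}
  ]
}}

```text
time_s: 11.15
tool_pos: [0.4624, -0.0158, 0.3297]
tool_rot: [-180.0, 3.0, 173.8]
force: [-0.8, 0.2, 0.3]
grip_width: 0.0005
grasp_force: 0.0
```

Run:
```python
from k import *
from cell import vision
import cv2
add()
T=[(-215,-10,330,3,0),(-210,-10,260,3,0),(-205,-10,225,3,0)]
for th in range(40,106,5):
    t=np.radians(th);c,s=np.cos(t),np.sin(t);T.append((round(-136-170*s+20*c),round(-170+170*c+20*s),225,3,0))
rows(T)
c=vision.read_camera("top");a=c["image"][130:330,200:470,::-1];cv2.imwrite("pics/t3.png",cv2.resize(cv2.convertScaleAbs(a,alpha=1.6),None,fx=2.9,fy=2.9))
```

```text
t 11.15 cab [-290.8  -21.4  329.7] a 3.0 psi -0.7 F [-0.8  0.2  0.3] w 0.5 q [44, -9, -39, 100, -6, 85, 89]
(-215, -10, 330, 3, 0) [-76.0, 11.0, 4.0] [-0.001, -0.001, -0.001]
(-210, -10, 260, 3, 0) [-77.0, 11.0, 74.0] [-0.001, -0.001, -0.001]
(-205, -10, 225, 3, 0) [-80.0, 12.0, 109.0] [-0.001, -0.001, -0.001]
(-230, -27, 225, 3, 0) [-55.0, -6.0, 108.0] [-0.001, -0.001, -0.001]
(-242, -36, 225, 3, 0) [-43.0, -15.0, 107.0] [-0.001, -0.001, -0.001]
(-253, -45, 225, 3, 0) [-32.0, -24.0, 107.0] [-0.001, -0.001, -0.001]
(-264, -56, 225, 3, 0) [-21.0, -35.0, 106.0] [-0.001, -0.001, -0.001]
(-273, -68, 225, 3, 0) [-12.0, -47.0, 105.0] [-0.001, -0.001, -0.001]
(-282, -80, 225, 3, 0) [-3.0, -59.0, 105.0] [-0.001, -0.001, -0.001]
(-289, -93, 225, 3, 0) [4.0, -72.0, 105.0] [-0.001, -0.001, -0.001]
(-295, -107, 225, 3, 0) [10.0, -86.0, 104.0] [-0.001, -0.001, -0.001]
(-300, -121, 225, 3, 0) [15.0, -100.0, 104.0] [-0.001, -0.001, -0.001]
(-304, -135, 225, 3, 0) [19.0, -114.0, 104.0] [-0.001, -0.001, -0.001]
(-306, -150, 225, 3, 0) [20.0, -129.0, 104.0] [-0.001, -0.001, -0.001]
(-307, -165, 225, 3, 0) [21.0, -144.0, 104.0] [-0.001, -0.001, -0.001]
(-307, -180, 225, 3, 0) [21.0, -159.0, 104.0] [-0.001, -0.001, -0.001]
(-305, -195, 225, 3, 0) [19.0, -174.0, 104.0] [-0.001, -0.001, -0.001]
```

View pics/t3.png

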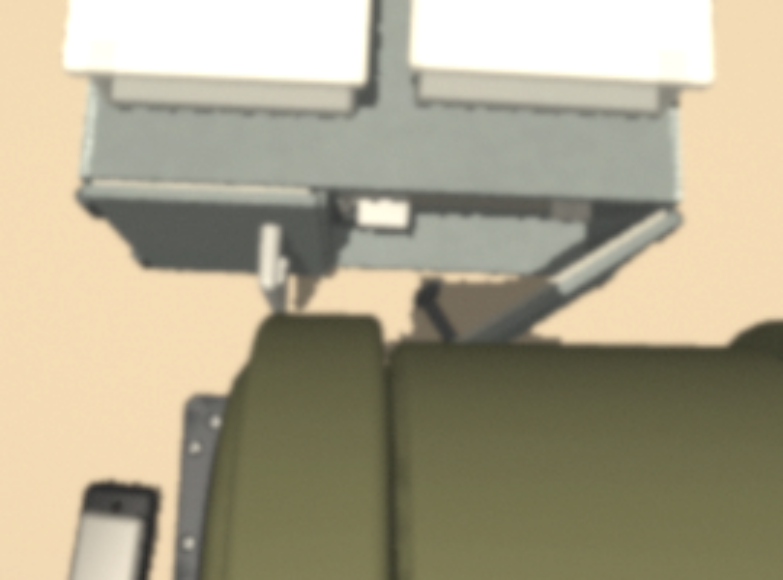

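The picture shows the right leaf open about 35–40° and the white lug uncovered at crop (383,213). Next I push the leaf wide from inside.

Request:
{"name": "drive_tool", "arguments": {
  "moves": [
    {"x":-40,"y":11,"z":4,"rx":0,"ry":0,"rz":0,"fingers":1},
    {"x":-76,"y":11,"z":4,"rx":0,"ry":0,"rz":0,"fingers":1},
    {"x":-80,"y":12,"z":50,"rx":0,"ry":0,"rz":0,"fingers":1},
    {"x":-80,"y":12,"z":109,"rx":0,"ry":0,"rz":0,"fingers":1},
    {"x":-80,"y":12,"z":109,"rx":0,"ry":0,"rz":0,"fingers":1},
    {"x":-55,"y":-6,"z":108,"rx":0,"ry":0,"rz":0,"fingers":1},
    {"x":-43,"y":-15,"z":107,"rx":0,"ry":0,"rz":0,"fingers":1},
    {"x":-32,"y":-24,"z":107,"rx":0,"ry":0,"rz":0,"fingers":1},
    {"x":-21,"y":-35,"z":106,"rx":0,"ry":0,"rz":0,"fingers":1},
    {"x":-12,"y":-47,"z":105,"rx":0,"ry":0,"rz":0,"fingers":1},
    {"x":-3,"y":-59,"z":105,"rx":0,"ry":0,"rz":0,"fingers":1},
    {"x":4,"y":-72,"z":105,"rx":0,"ry":0,"rz":0,"fingers":1},
    {"x":10,"y":-86,"z":104,"rx":0,"ry":0,"rz":0,"fingers":1},
    {"x":15,"y":-100,"z":104,"rx":0,"ry":0,"rz":0,"fingers":1},
    {"x":19,"y":-114,"z":104,"rx":0,"ry":0,"rz":0,"fingers":1},
    {"x":20,"y":-129,"z":104,"rx":0,"ry":0,"rz":0,"fingers":1},
    {"x":21,"y":-144,"z":104,"rx":0,"ry":0,"rz":0,"fingers":1},
    {"x":21,"y":-159,"z":104,"rx":0,"ry":0,"rz":0,"fingers":1},
    {"x":19,"y":-174,"z":104,"rx":0,"ry":0,"rz":0,"fingers":1},
    {"x":19,"y":-174,"z":104,"rx":0,"ry":0,"rz":0,"fingers":1}
  ]
}}

```text
time_s: 13.7
tool_pos: [0.4307, -0.188, 0.225]
tool_rot: [179.9, 3.0, 173.7]
force: [-0.5, 0.3, -0.0]
grip_width: 0.0004
grasp_force: 0.0
```

Run:
```python
from k import *
from cell import vision
add();L,f=fit(.1)
q=json.load(open("D.json"))[-1][0]
T=[(-300,-170,230,3,0),(-290,-100,290,15,0),(-220,-58,245,40,0),(-180,-58,225,48,0),(-125,-58,205,48,3)]
for t in T:print(t,ik(t,L,q,1),ik(t,L,[0,-10,0,130,10,20,75],6))
rows(T)
```

```text
(-300, -170, 230, 3, 0) (np.float64(0.6), np.float64(0.2), [51, -6, -31, 109, -4, 73, 105]) (np.float64(0.0), np.float64(0.0), [-3, -7, 19, 111, 2, 73, 99])
(-290, -100, 290, 15, 0) (np.float64(6.0), np.float64(1.3), [47, -17, -30, 111, -12, 70, 104]) (np.float64(0.0), np.float64(0.0), [20, -17, -8, 114, -4, 69, 96])
(-220, -58, 245, 40, 0) (np.float64(27.9), np.float64(3.6), [13, -17, -9, 127, -2, 34, 89]) (np.float64(27.9), np.float64(3.6), [13, -17, -9, 127, -2, 34, 89])
(-180, -58, 225, 48, 0) (np.float64(12.1), np.float64(0.8), [13, -17, -10, 134, -1, 16, 87]) (np.float64(12.1), np.float64(0.8), [13, -17, -10, 134, -1, 16, 87])
(-125, -58, 205, 48, 3) (np.float64(5.4), np.float64(2.5), [46, -10, -39, 127, -27, 17, 114]) (np.float64(0.0), np.float64(0.0), [-11, -11, 15, 131, 10, 11, 83])
t 13.7 cab [-303.8 -196.   225. ] a 3.0 psi 1.0 F [-0.5  0.3 -0. ] w 0.4 q [54, -5, -31, 109, -4, 72, 108]
(-300, -170, 230, 3, 0) [-4.0, 26.0, -5.0] [0.001, -0.0, -0.002]
(-290, -100, 290, 15, 0) [-17.0, 96.0, -64.0] [0.001, -0.21, -0.002]
(-220, -58, 245, 40, 0) [-84.0, 138.0, -15.0] [0.0, -0.646, -0.002]
(-180, -58, 225, 48, 0) [-123.0, 138.0, 7.0] [-0.0, -0.786, -0.002]
(-125, -58, 205, 48, 3) [-177.0, 138.0, 29.0] [-0.023, -0.786, -0.051]
```

Run:
```python
from k import *
L,f=fit(.1)
q=[3,-12,0,130,10,20,75]
for t in [(-230,-90,230,30,0),(-200,-80,220,40,0),(-180,-56,215,40,0),(-180,-56,215,44,0),(-160,-56,213,46,0),(-140,-56,212,48,0),(-125,-56,212,48,3),(-125,-56,212,50,3),(-125,-56,172,48,3)]:print(t,ik(t,L,q,8))
```

```text
(-230, -90, 230, 30, 0) (np.float64(3.6), np.float64(0.6), [19, -17, -9, 125, -6, 43, 96])
(-200, -80, 220, 40, 0) (np.float64(8.2), np.float64(0.9), [17, -17, -9, 130, -8, 28, 97])
(-180, -56, 215, 40, 0) (np.float64(0.0), np.float64(0.0), [3, -16, -1, 130, 6, 26, 81])
(-180, -56, 215, 44, 0) (np.float64(1.2), np.float64(0.1), [13, -17, -10, 133, -1, 20, 87])
(-160, -56, 213, 46, 0) (np.float64(1.8), np.float64(0.3), [-7, -16, 7, 133, 20, 18, 68])
(-140, -56, 212, 48, 0) (np.float64(0.0), np.float64(0.0), [-12, -14, 13, 133, 28, 14, 61])
(-125, -56, 212, 48, 3) (np.float64(0.0), np.float64(0.0), [-5, -11, 8, 131, 4, 12, 87])
(-125, -56, 212, 50, 3) (np.float64(0.0), np.float64(0.0), [-10, -12, 13, 133, 12, 9, 80])
(-125, -56, 172, 48, 3) (np.float64(0.0), np.float64(0.0), [-55, -17, 55, 135, 64, 14, 34])
```

Run:
```python
from k import *
rows([(-300,-165,240,3,0),(-250,-90,255,20,0),(-180,-58,218,38,0),(-180,-57,215,42,0)])
```

```text
t 13.7 cab [-303.8 -196.   225. ] a 3.0 psi 1.0 F [-0.5  0.3 -0. ] w 0.4 q [54, -5, -31, 109, -4, 72, 108]
(-300, -165, 240, 3, 0) [-4.0, 31.0, -15.0] [0.001, -0.0, -0.002]
(-250, -90, 255, 20, 0) [-55.0, 106.0, -27.0] [0.001, -0.297, -0.002]
(-180, -58, 218, 38, 0) [-123.0, 138.0, 14.0] [0.0, -0.611, -0.002]
(-180, -57, 215, 42, 0) [-123.0, 139.0, 17.0] [0.0, -0.681, -0.002]
```

Request:
{"name": "drive_tool", "arguments": {
  "moves": [
    {"x":-4,"y":31,"z":-15,"rx":0,"ry":0,"rz":0,"fingers":1},
    {"x":-55,"y":106,"z":-27,"rx":0,"ry":-0.297,"rz":0,"fingers":-1},
    {"x":-55,"y":106,"z":-27,"rx":0,"ry":-0.297,"rz":0,"fingers":-1},
    {"x":-90,"y":125,"z":-8,"rx":0,"ry":-0.45,"rz":0,"fingers":-1},
    {"x":-123,"y":138,"z":14,"rx":0,"ry":-0.611,"rz":0,"fingers":-1},
    {"x":-123,"y":139,"z":17,"rx":0,"ry":-0.681,"rz":0,"fingers":-1},
    {"x":-123,"y":139,"z":17,"rx":0,"ry":-0.681,"rz":0,"fingers":-1},
    {"x":-123,"y":139,"z":17,"rx":0,"ry":-0.681,"rz":0,"fingers":-1}
  ]
}}

```text
time_s: 14.7
tool_pos: [0.5698, -0.0613, 0.2163]
tool_rot: [180.0, 42.1, 173.8]
force: [-0.1, 0.0, 0.3]
grip_width: 0.0621
grasp_force: 0.0
```

Run:
```python
from k import *
from cell import vision
import cv2
add()
c=vision.read_camera("top");a=c["image"][130:330,200:470,::-1];cv2.imwrite("pics/t4.png",cv2.resize(cv2.convertScaleAbs(a,alpha=1.6),None,fx=2.9,fy=2.9))
rows([(-160,-56,214,45,0),(-140,-56,214,48,2),(-125,-56,212,48,3),(-125,-56,200,48,3),(-125,-56,190,48,3),(-125,-56,180,48,3),(-125,-56,170,48,3),(-125,-56,168,48,3)])
```

```text
t 14.75 cab [-178.8  -55.4  216.7] a 42.1 psi 0.0 F [-0.   0.   0.1] w 66.4 q [28, -17, -23, 131, -13, 23, 98]
(-160, -56, 214, 45, 0) [-12.0, -1.0, 15.0] [0.0, -0.05, -0.0]
(-140, -56, 214, 48, 2) [-27.0, -1.0, 28.0] [-0.024, -0.103, -0.025]
(-125, -56, 212, 48, 3) [-37.0, -1.0, 40.0] [-0.037, -0.103, -0.037]
(-125, -56, 200, 48, 3) [-29.0, -1.0, 48.0] [-0.037, -0.103, -0.037]
(-125, -56, 190, 48, 3) [-22.0, -1.0, 56.0] [-0.037, -0.103, -0.037]
(-125, -56, 180, 48, 3) [-15.0, -1.0, 63.0] [-0.037, -0.103, -0.037]
(-125, -56, 170, 48, 3) [-9.0, -1.0, 71.0] [-0.037, -0.103, -0.037]
(-125, -56, 168, 48, 3) [-7.0, -1.0, 72.0] [-0.037, -0.103, -0.037]
```

View pics/t4.png

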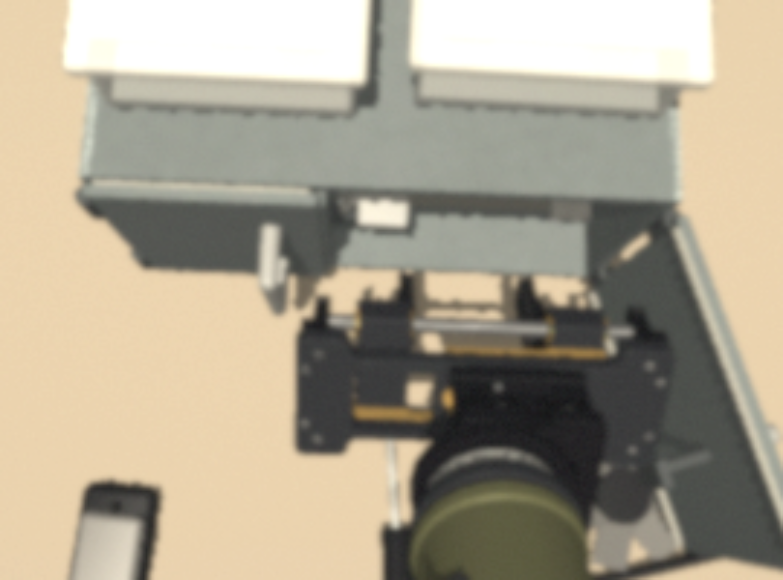

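The right leaf stands past 100°. The left finger at crop (405,290) lines up with the lug at (383,213).

Request:
{"name": "drive_tool", "arguments": {
  "moves": [
    {"x":-12,"y":-1,"z":15,"rx":0,"ry":-0.05,"rz":0,"fingers":-1},
    {"x":-27,"y":-1,"z":28,"rx":-0.024,"ry":-0.103,"rz":-0.025,"fingers":-1},
    {"x":-37,"y":-1,"z":40,"rx":-0.037,"ry":-0.103,"rz":-0.037,"fingers":-1},
    {"x":-37,"y":-1,"z":40,"rx":-0.037,"ry":-0.103,"rz":-0.037,"fingers":-1},
    {"x":-33,"y":-1,"z":44,"rx":-0.037,"ry":-0.103,"rz":-0.037,"fingers":-1},
    {"x":-29,"y":-1,"z":48,"rx":-0.037,"ry":-0.103,"rz":-0.037,"fingers":-1},
    {"x":-26,"y":-1,"z":52,"rx":-0.037,"ry":-0.103,"rz":-0.037,"fingers":-1},
    {"x":-22,"y":-1,"z":56,"rx":-0.037,"ry":-0.103,"rz":-0.037,"fingers":-1}
  ]
}}

```text
time_s: 15.75
tool_pos: [0.6226, -0.0685, 0.1883]
tool_rot: [180.0, 48.0, 176.8]
force: [-0.9, 0.6, 1.9]
grip_width: 0.0869
grasp_force: 0.9
```

Run:
```python
from k import *
add();L,f=fit(.1)
q=json.load(open("D.json"))[-1][0]
T=[(-125,-56,z,48,3) for z in(186,182,178,174,170,168)]
print(ik(T[-1],L,q,1))
rows(T)
```

```text
(np.float64(1.4), np.float64(0.7), [25, -6, -21, 132, -17, 6, 106])
t 15.75 cab [-125.9  -56.6  188.3] a 48.0 psi 3.0 F [-0.9  0.6  1.9] w 86.9 q [20, -8, -14, 132, -20, 9, 110]
(-125, -56, 186, 48, 3) [1.0, 1.0, 2.0] [0.0, -0.0, -0.0]
(-125, -56, 182, 48, 3) [4.0, 1.0, 5.0] [0.0, -0.0, -0.0]
(-125, -56, 178, 48, 3) [7.0, 1.0, 8.0] [0.0, -0.0, -0.0]
(-125, -56, 174, 48, 3) [10.0, 1.0, 10.0] [0.0, -0.0, -0.0]
(-125, -56, 170, 48, 3) [13.0, 1.0, 13.0] [0.0, -0.0, -0.0]
(-125, -56, 168, 48, 3) [14.0, 1.0, 14.0] [0.0, -0.0, -0.0]
```

Request:
{"name": "drive_tool", "arguments": {
  "moves": [
    {"x":1,"y":1,"z":2,"rx":0,"ry":0,"rz":0,"fingers":-1},
    {"x":4,"y":1,"z":5,"rx":0,"ry":0.01,"rz":0,"fingers":-1},
    {"x":7,"y":1,"z":8,"rx":0,"ry":0.02,"rz":0,"fingers":-1},
    {"x":10,"y":1,"z":10,"rx":0,"ry":0.03,"rz":0,"fingers":-1},
    {"x":13,"y":1,"z":13,"rx":0,"ry":0.04,"rz":0,"fingers":-1},
    {"x":14,"y":1,"z":14,"rx":0,"ry":0.05,"rz":0,"fingers":-1}
  ]
}}

```text
time_s: 16.5
tool_pos: [0.6245, -0.0676, 0.1698]
tool_rot: [180.0, 45.2, 176.8]
force: [-7.2, -0.6, 9.8]
grip_width: 0.0871
grasp_force: 5.5
```

Run:
```python
from k import *
add();now()
```

```text
t 16.5 cab [-124.   -55.4  169.8] a 45.2 psi 3.0 F [-7.2 -0.6  9.8] w 87.1 q [23, -6, -18, 130, -15, 11, 105]
```

Run:
```python
from k import *
L,f=fit(.1)
q=json.load(open("D.json"))[-1][0]
T=[(-126,-55,175,45,3),(-180,-50,180,42,0),(-225,-10,185,38,0),(-225,65,175,38,0),(-176,65,165,38,0)]
for t in T:r=ik(t,L,q,1);print(t,r,ik(t,L,q,8));q=r[2]
for th in(15,30,45):
    t=np.radians(-th);c,s=np.cos(t),np.sin(t)
    for k in(.5,1):
      T1=(round(-136-40*c+105*s),round(170-40*s-105*c),165,38,-th*k);print(th,T1,ik(T1,L,[0,-10,0,130,10,20,75],10))
rows(T)
```

```text
(-126, -55, 175, 45, 3) (np.float64(0.0), np.float64(0.0), [25, -7, -20, 130, -16, 12, 105]) (np.float64(0.0), np.float64(0.0), [25, -7, -20, 130, -16, 12, 105])
(-180, -50, 180, 42, 0) (np.float64(13.0), np.float64(1.8), [24, -12, -19, 131, -11, 19, 97]) (np.float64(0.0), np.float64(0.0), [3, -14, -3, 134, 9, 19, 77])
(-225, -10, 185, 38, 0) (np.float64(22.5), np.float64(2.7), [42, -17, -40, 131, -19, 28, 98]) (np.float64(8.3), np.float64(0.9), [4, -17, -10, 134, 10, 28, 70])
(-225, 65, 175, 38, 0) (np.float64(9.8), np.float64(1.5), [33, -17, -44, 131, -2, 26, 72]) (np.float64(0.0), np.float64(0.0), [7, -16, -24, 133, 18, 28, 53])
(-176, 65, 165, 38, 0) (np.float64(1.7), np.float64(0.5), [34, -10, -46, 128, 12, 24, 61]) (np.float64(0.0), np.float64(0.0), [0, -8, -15, 129, 27, 26, 47])
15 (-202, 79, 165, 38, -7.5) (np.float64(0.0), np.float64(0.0), [8, -9, -30, 129, 34, 32, 29])
15 (-202, 79, 165, 38, -15) (np.float64(0.0), np.float64(0.0), [25, -7, -49, 126, 37, 37, 18])
30 (-223, 99, 165, 38, -15.0) (np.float64(0.4), np.float64(0.1), [-14, -7, -17, 128, 43, 42, 10])
30 (-223, 99, 165, 38, -30) (np.float64(0.0), np.float64(0.0), [43, 4, -79, 121, 49, 56, -9])
45 (-239, 124, 165, 38, -22.5) (np.float64(0.0), np.float64(0.0), [-18, -4, -19, 125, 45, 51, -3])
45 (-239, 124, 165, 38, -45) (np.float64(0.0), np.float64(0.0), [-19, 7, -22, 114, 45, 68, -23])
t 16.5 cab [-124.   -55.4  169.8] a 45.2 psi 3.0 F [-7.2 -0.6  9.8] w 87.1 q [23, -6, -18, 130, -15, 11, 105]
(-126, -55, 175, 45, 3) [-2.0, 1.0, -5.0] [0.0, 0.004, -0.001]
(-180, -50, 180, 42, 0) [32.0, 8.0, -47.0] [0.036, 0.056, 0.037]
(-225, -10, 185, 38, 0) [59.0, 51.0, -81.0] [0.035, 0.126, 0.039]
(-225, 65, 175, 38, 0) [63.0, 126.0, -71.0] [0.035, 0.126, 0.039]
(-176, 65, 165, 38, 0) [36.0, 123.0, -29.0] [0.035, 0.126, 0.039]
```

Run:
```python
from k import *
rows([(-126,-55,176,45,3),(-180,-50,180,40,0),(-222,-10,180,34,0),(-222,64,172,36,0)])
```

```text
t 16.5 cab [-124.   -55.4  169.8] a 45.2 psi 3.0 F [-7.2 -0.6  9.8] w 87.1 q [23, -6, -18, 130, -15, 11, 105]
(-126, -55, 176, 45, 3) [-3.0, 1.0, -6.0] [0.0, 0.004, -0.001]
(-180, -50, 180, 40, 0) [32.0, 8.0, -47.0] [0.036, 0.091, 0.038]
(-222, -10, 180, 34, 0) [60.0, 50.0, -75.0] [0.034, 0.195, 0.04]
(-222, 64, 172, 36, 0) [63.0, 124.0, -67.0] [0.034, 0.161, 0.039]
```

Request:
{"name": "drive_tool", "arguments": {
  "moves": [
    {"x":-3,"y":1,"z":-6,"rx":0,"ry":0,"rz":0,"fingers":-1},
    {"x":14,"y":4,"z":-27,"rx":0.018,"ry":0.045,"rz":0.02,"fingers":-1},
    {"x":32,"y":8,"z":-47,"rx":0.036,"ry":0.09,"rz":0.038,"fingers":-1},
    {"x":60,"y":50,"z":-75,"rx":0.034,"ry":0.195,"rz":0.04,"fingers":-0.3},
    {"x":60,"y":50,"z":-75,"rx":0.034,"ry":0.195,"rz":0.04,"fingers":-0.3},
    {"x":63,"y":124,"z":-67,"rx":0.034,"ry":0.16,"rz":0.04,"fingers":-0.3},
    {"x":63,"y":124,"z":-67,"rx":0.034,"ry":0.16,"rz":0.04,"fingers":-0.3},
    {"x":63,"y":124,"z":-67,"rx":0.034,"ry":0.16,"rz":0.04,"fingers":-0.3}
  ]
}}

```text
time_s: 17.5
tool_pos: [0.5383, 0.0622, 0.1707]
tool_rot: [-180.0, 35.9, 174.0]
force: [-1.3, -1.3, 0.4]
grip_width: 0.0573
grasp_force: 0.0
```

Run:
```python
from k import *
from cell import vision
import cv2
add()
c=vision.read_camera("top");a=c["image"][130:330,200:470,::-1];cv2.imwrite("pics/t5.png",cv2.resize(cv2.convertScaleAbs(a,alpha=1.6),None,fx=2.9,fy=2.9))
rows([(-200,65,168,37,0),(-174,65,165,38,0)])
```

```text
t 17.55 cab [-223.6   62.9  170.7] a 35.9 psi -0.0 F [ 0.4 -0.1 -0.2] w 57.1 q [24, -16, -37, 131, 5, 28, 65]
(-200, 65, 168, 37, 0) [-18.0, 2.0, 16.0] [-0.0, -0.02, 0.0]
(-174, 65, 165, 38, 0) [-37.0, 2.0, 34.0] [-0.0, -0.037, 0.0]
```

View pics/t5.png

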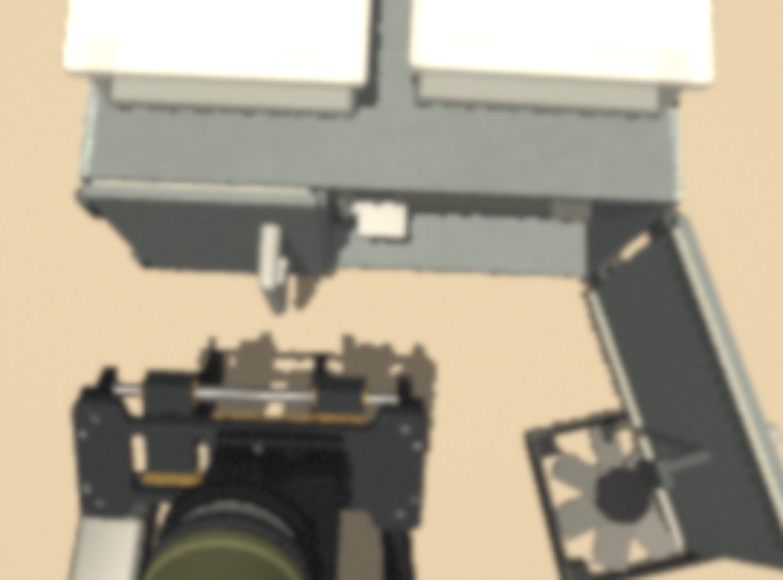

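The bow (crop 268,255) lies midway between the fingers (210 and 320), and the lug has moved down in the picture. I'll check that shift against 30 mm and go on with the grasp.

Run:
```python
from h import *
import g
for z in(188,166,158):
    for x in(-131,-105):
        p=g.pose(x,-4,z,0,0)[0]/1000;print(z,x,((proj("top",p)[0]-(200,130))*2.9).round(0))
```

```text
188 -131 [381. 225.]
188 -105 [382. 186.]
166 -131 [380. 233.]
166 -105 [381. 195.]
158 -131 [379. 235.]
158 -105 [381. 198.]
```

Request:
{"name": "drive_tool", "arguments": {
  "moves": [
    {"x":-18,"y":2,"z":16,"rx":0,"ry":-0.02,"rz":0,"fingers":-0.3},
    {"x":-37,"y":2,"z":34,"rx":0,"ry":-0.037,"rz":0,"fingers":-0.3},
    {"x":-37,"y":2,"z":34,"rx":0,"ry":-0.037,"rz":0,"fingers":-0.3},
    {"x":-37,"y":2,"z":34,"rx":0,"ry":-0.037,"rz":0,"fingers":1},
    {"x":-37,"y":2,"z":34,"rx":0,"ry":-0.037,"rz":0,"fingers":1},
    {"x":-37,"y":2,"z":34,"rx":0,"ry":-0.037,"rz":0,"fingers":1},
    {"x":-37,"y":2,"z":34,"rx":0,"ry":-0.037,"rz":0,"fingers":1},
    {"x":-37,"y":2,"z":34,"rx":0,"ry":-0.037,"rz":0,"fingers":1},
    {"x":-37,"y":2,"z":34,"rx":0,"ry":-0.037,"rz":0,"fingers":1},
    {"x":-37,"y":2,"z":34,"rx":0,"ry":-0.037,"rz":0,"fingers":1}
  ]
}}

```text
time_s: 18.8
tool_pos: [0.5883, 0.0569, 0.1653]
tool_rot: [-180.0, 38.0, 173.7]
force: [-3.9, -4.1, 4.7]
grip_width: 0.0112
grasp_force: 20.0
```

Run:
```python
from k import *
add();L,f=fit(.1)
q=json.load(open("D.json"))[-1][0]
T=[]
for th in(3,6,9,12,15,18,21,24,27,30,34,38):
    t=np.radians(-th);c,s=np.cos(t),np.sin(t)
    T.append((round(-136-38*c+105*s),round(170-38*s-105*c),165,38,-th*.6))
    if th%6==0:r=ik(T[-1],L,q,1);print(th,r)
rows(T)
```

```text
6 (np.float64(2.0), np.float64(0.4), [29, -10, -45, 128, 21, 27, 47])
12 (np.float64(1.8), np.float64(0.4), [27, -10, -45, 128, 26, 29, 37])
18 (np.float64(1.7), np.float64(0.5), [24, -10, -46, 128, 30, 33, 28])
24 (np.float64(3.6), np.float64(0.8), [23, -9, -48, 127, 33, 36, 21])
30 (np.float64(3.0), np.float64(0.8), [21, -8, -49, 126, 37, 41, 13])
t 18.8 cab [-173.5   64.4  165.3] a 38.0 psi -0.1 F [-3.9 -4.1  4.7] w 11.2 q [31, -9, -44, 127, 16, 24, 56]
(-179, 67, 165, 38, -1.7999999999999998) [5.0, 3.0, -3.0] [0.018, -0.0, 0.024]
(-185, 70, 165, 38, -3.5999999999999996) [9.0, 6.0, -7.0] [0.037, -0.0, 0.048]
(-190, 72, 165, 38, -5.3999999999999995) [13.0, 8.0, -10.0] [0.057, -0.0, 0.073]
(-195, 75, 165, 38, -7.199999999999999) [17.0, 11.0, -13.0] [0.076, -0.0, 0.098]
(-200, 78, 165, 38, -9.0) [21.0, 14.0, -16.0] [0.095, -0.0, 0.123]
(-205, 82, 165, 38, -10.799999999999999) [25.0, 18.0, -19.0] [0.115, -0.0, 0.147]
(-209, 86, 165, 38, -12.6) [28.0, 22.0, -22.0] [0.134, -0.0, 0.172]
(-213, 90, 165, 38, -14.399999999999999) [31.0, 25.0, -24.0] [0.154, -0.0, 0.197]
(-218, 94, 165, 38, -16.2) [35.0, 29.0, -27.0] [0.173, -0.0, 0.222]
(-221, 98, 165, 38, -18.0) [38.0, 33.0, -29.0] [0.192, 0.0, 0.246]
(-226, 104, 165, 38, -20.4) [42.0, 39.0, -32.0] [0.218, 0.0, 0.279]
(-231, 111, 165, 38, -22.8) [46.0, 46.0, -35.0] [0.244, 0.0, 0.312]
```

Gripped at 11.2 mm, and the lug's 10–12 px shift matches the full 30 mm. I'll pull the left leaf.

Request:
{"name": "drive_tool", "arguments": {
  "moves": [
    {"x":5,"y":3,"z":-3,"rx":0.018,"ry":0,"rz":0.024,"fingers":1},
    {"x":9,"y":6,"z":-7,"rx":0.037,"ry":0,"rz":0.048,"fingers":1},
    {"x":13,"y":8,"z":-10,"rx":0.057,"ry":0,"rz":0.073,"fingers":1},
    {"x":13,"y":8,"z":-10,"rx":0.057,"ry":0,"rz":0.073,"fingers":1}
  ]
}}

```text
time_s: 19.3
tool_pos: [0.5726, 0.0663, 0.1652]
tool_rot: [-179.9, 38.0, 168.4]
force: [-3.5, -5.6, 4.5]
grip_width: 0.0118
grasp_force: 20.0
```

Run:
```python
from k import *
add();L,f=fit(.1)
T=[]
for th in(9,12,15,18,21,24,27,30,34,38,42):
    t=np.radians(-th);c,s=np.cos(t),np.sin(t)
    T.append((round(-136-38*c+105*s),round(170-38*s-105*c),165,38,-th*.6))
rows(T)
```

```text
t 19.3 cab [-190.1   72.1  165.2] a 38.0 psi -5.6 F [-3.5 -5.6  4.5] w 11.8 q [34, -11, -51, 128, 22, 27, 43]
(-190, 72, 165, 38, -5.3999999999999995) [0.0, -0.0, 0.0] [-0.002, -0.0, 0.0]
(-195, 75, 165, 38, -7.199999999999999) [4.0, 2.0, -3.0] [0.018, -0.0, 0.025]
(-200, 78, 165, 38, -9.0) [8.0, 5.0, -6.0] [0.037, 0.0, 0.05]
(-205, 82, 165, 38, -10.799999999999999) [13.0, 8.0, -10.0] [0.056, 0.0, 0.075]
(-209, 86, 165, 38, -12.6) [16.0, 12.0, -12.0] [0.076, 0.0, 0.099]
(-213, 90, 165, 38, -14.399999999999999) [19.0, 16.0, -15.0] [0.095, 0.0, 0.124]
(-218, 94, 165, 38, -16.2) [24.0, 19.0, -18.0] [0.114, 0.0, 0.149]
(-221, 98, 165, 38, -18.0) [26.0, 23.0, -20.0] [0.134, 0.0, 0.174]
(-226, 104, 165, 38, -20.4) [31.0, 28.0, -24.0] [0.16, 0.0, 0.207]
(-231, 111, 165, 38, -22.8) [35.0, 35.0, -27.0] [0.185, 0.0, 0.24]
(-234, 117, 165, 38, -25.2) [38.0, 41.0, -29.0] [0.211, 0.0, 0.273]
```

Request:
{"name": "drive_tool", "arguments": {
  "moves": [
    {"x":4,"y":2,"z":-3,"rx":0.018,"ry":0,"rz":0.025,"fingers":1},
    {"x":8,"y":5,"z":-6,"rx":0.037,"ry":0,"rz":0.05,"fingers":1},
    {"x":13,"y":8,"z":-10,"rx":0.056,"ry":0,"rz":0.075,"fingers":1},
    {"x":16,"y":12,"z":-12,"rx":0.076,"ry":0,"rz":0.099,"fingers":1},
    {"x":19,"y":16,"z":-15,"rx":0.095,"ry":0,"rz":0.124,"fingers":1},
    {"x":24,"y":19,"z":-18,"rx":0.114,"ry":0,"rz":0.149,"fingers":1},
    {"x":26,"y":23,"z":-20,"rx":0.134,"ry":0,"rz":0.174,"fingers":1},
    {"x":31,"y":28,"z":-24,"rx":0.16,"ry":0,"rz":0.207,"fingers":1},
    {"x":35,"y":35,"z":-27,"rx":0.185,"ry":0,"rz":0.24,"fingers":1},
    {"x":38,"y":41,"z":-29,"rx":0.211,"ry":0,"rz":0.273,"fingers":1},
    {"x":38,"y":41,"z":-29,"rx":0.211,"ry":0,"rz":0.273,"fingers":1}
  ]
}}

```text
time_s: 20.68
tool_pos: [0.5333, 0.1165, 0.1648]
tool_rot: [-179.9, 38.0, 148.7]
force: [-12.4, -4.1, 13.8]
grip_width: 0.0114
grasp_force: 20.0
```

Run:
```python
from k import *
add();L,f=fit(.1)
q=json.load(open("D.json"))[-1][0]
T=[(-270,134,165,36,-25),(-285,136,180,28,-20),(-290,120,280,10,-10),(-270,40,330,3,0),(-205,20,330,3,0),(-205,20,225,3,0)]
for t in T:r=ik(t,L,q,1);print(t,r,ik(t,L,q,8));q=r[2]
for th in range(45,106,5):
    t=np.radians(-th);c,s=np.cos(t),np.sin(t);T.append((round(-136+155*s+38*c),round(170-155*c+38*s),225,3,0))
print(ik(T[-1],L,q,5))
rows(T)
```

```text
(-270, 134, 165, 36, -25) (np.float64(0.0), np.float64(0.0), [39, -11, -73, 123, 30, 49, 5]) (np.float64(0.0), np.float64(0.0), [39, -11, -73, 123, 30, 49, 5])
(-285, 136, 180, 28, -20) (np.float64(0.0), np.float64(0.0), [35, -16, -63, 122, 11, 50, 29]) (np.float64(0.0), np.float64(0.0), [35, -16, -63, 122, 11, 50, 29])
(-290, 120, 280, 10, -10) (np.float64(0.0), np.float64(0.0), [29, -10, -45, 105, -2, 73, 58]) (np.float64(0.0), np.float64(0.0), [29, -10, -45, 105, -2, 73, 58])
(-270, 40, 330, 3, 0) (np.float64(0.1), np.float64(0.0), [30, -5, -36, 97, -2, 84, 78]) (np.float64(0.1), np.float64(0.0), [30, -5, -36, 97, -2, 84, 78])
(-205, 20, 330, 3, 0) (np.float64(0.6), np.float64(0.2), [27, 4, -34, 90, 3, 84, 77]) (np.float64(0.0), np.float64(0.0), [-19, 2, 14, 91, 0, 84, 79])
(-205, 20, 225, 3, 0) (np.float64(0.0), np.float64(0.0), [24, 6, -31, 99, 4, 73, 76]) (np.float64(0.0), np.float64(0.0), [24, 6, -31, 99, 4, 73, 76])
(np.float64(0.0), np.float64(0.0), [10, 1, -34, 104, 2, 73, 59])
t 20.68 cab [-234.5  117.7  164.8] a 38.0 psi -25.4 F [-12.4  -4.1  13.8] w 11.4 q [45, -4, -79, 
[... 581 characters left out ...]
0) [-55.0, -64.0, -33.0] [-0.158, 0.6, -0.418]
(-251, 60, 225, 3, 0) [-45.0, -59.0, -41.0] [-0.158, 0.6, -0.418]
(-260, 70, 225, 3, 0) [-35.0, -54.0, -49.0] [-0.158, 0.6, -0.418]
(-269, 81, 225, 3, 0) [-25.0, -48.0, -57.0] [-0.158, 0.6, -0.418]
(-276, 93, 225, 3, 0) [-16.0, -40.0, -64.0] [-0.158, 0.6, -0.418]
(-282, 106, 225, 3, 0) [-7.0, -31.0, -71.0] [-0.158, 0.6, -0.418]
(-287, 119, 225, 3, 0) [1.0, -21.0, -77.0] [-0.158, 0.6, -0.418]
(-291, 132, 225, 3, 0) [8.0, -11.0, -83.0] [-0.158, 0.6, -0.418]
(-294, 146, 225, 3, 0) [15.0, 0.0, -88.0] [-0.158, 0.6, -0.418]
(-295, 159, 225, 3, 0) [20.0, 11.0, -92.0] [-0.158, 0.6, -0.418]
(-296, 173, 225, 3, 0) [25.0, 24.0, -96.0] [-0.158, 0.6, -0.418]
```

Request:
{"name": "drive_tool", "arguments": {
  "moves": [
    {"x":0,"y":0,"z":0,"rx":0,"ry":0,"rz":0,"fingers":0.1},
    {"x":0,"y":0,"z":0,"rx":0,"ry":0,"rz":0,"fingers":0.1},
    {"x":0,"y":0,"z":0,"rx":0,"ry":0,"rz":0,"fingers":0.1},
    {"x":10,"y":0,"z":-8,"rx":0,"ry":0.01,"rz":0,"fingers":0.1},
    {"x":20,"y":0,"z":-16,"rx":0,"ry":0.02,"rz":0,"fingers":0.1},
    {"x":31,"y":0,"z":-24,"rx":0,"ry":0.034,"rz":0,"fingers":0.1},
    {"x":33,"y":-5,"z":-45,"rx":-0.052,"ry":0.174,"rz":-0.076,"fingers":0.1},
    {"x":-31,"y":-22,"z":-122,"rx":-0.111,"ry":0.485,"rz":-0.245,"fingers":1},
    {"x":-31,"y":-22,"z":-122,"rx":-0.111,"ry":0.485,"rz":-0.245,"fingers":1},
    {"x":-31,"y":-22,"z":-122,"rx":-0.111,"ry":0.485,"rz":-0.245,"fingers":1},
    {"x":-102,"y":-86,"z":-130,"rx":-0.158,"ry":0.6,"rz":-0.418,"fingers":1},
    {"x":-102,"y":-86,"z":-130,"rx":-0.158,"ry":0.6,"rz":-0.418,"fingers":1},
    {"x":-102,"y":-86,"z":-130,"rx":-0.158,"ry":0.6,"rz":-0.418,"fingers":1},
    {"x":-102,"y":-86,"z":-130,"rx":-0.158,"ry":0.6,"rz":-0.418,"fingers":1}
  ]
}}

```text
time_s: 22.42
tool_pos: [0.4895, 0.0446, 0.3291]
tool_rot: [179.7, 3.1, 174.0]
force: [0.2, -0.2, -0.4]
grip_width: 0.0004
grasp_force: 0.0
```

Run:
```python
from k import *
from cell import vision
import cv2
add()
T=[(-190,0,330,3,0),(-190,0,225,3,0)]
for th in range(40,101,5):
    t=np.radians(-th);c,s=np.cos(t),np.sin(t);T.append((round(-136+155*s+42*c),round(170-155*c+42*s),225,3,0))
rows(T)
c=vision.read_camera("top");a=c["image"][130:330,180:450,::-1];cv2.imwrite("pics/t6.png",cv2.resize(cv2.convertScaleAbs(a,alpha=1.6),None,fx=2.9,fy=2.9))
```

```text
t 22.43 cab [-270.3   41.5  329.1] a 3.1 psi 4.9 F [ 0.2 -0.2 -0.4] w 0.4 q [24, -5, -31, 97, -2, 84, 78]
(-190, 0, 330, 3, 0) [-80.0, -42.0, 3.0] [0.005, 0.001, 0.003]
(-190, 0, 225, 3, 0) [-74.0, -42.0, 108.0] [0.005, 0.001, 0.003]
(-203, 24, 225, 3, 0) [-62.0, -18.0, 107.0] [0.005, 0.001, 0.003]
(-216, 31, 225, 3, 0) [-49.0, -11.0, 107.0] [0.005, 0.001, 0.003]
(-228, 38, 225, 3, 0) [-37.0, -4.0, 106.0] [0.005, 0.001, 0.003]
(-239, 47, 225, 3, 0) [-26.0, 5.0, 106.0] [0.005, 0.001, 0.003]
(-249, 56, 225, 3, 0) [-16.0, 14.0, 105.0] [0.005, 0.001, 0.003]
(-259, 66, 225, 3, 0) [-6.0, 24.0, 105.0] [0.005, 0.001, 0.003]
(-267, 78, 225, 3, 0) [2.0, 36.0, 104.0] [0.005, 0.001, 0.003]
(-275, 89, 225, 3, 0) [10.0, 47.0, 104.0] [0.005, 0.001, 0.003]
(-281, 102, 225, 3, 0) [16.0, 60.0, 104.0] [0.005, 0.001, 0.003]
(-287, 115, 225, 3, 0) [22.0, 73.0, 103.0] [0.005, 0.001, 0.003]
(-291, 128, 225, 3, 0) [26.0, 86.0, 103.0] [0.005, 0.001, 0.003]
(-294, 142, 225, 3, 0) [29.0, 100.0, 103.0] [0.005, 0.001, 0.003]
(-296, 156, 225, 3, 0) [31.0, 114.0, 103.0] [0.005, 0.001, 0.003]
```

View pics/t6.png

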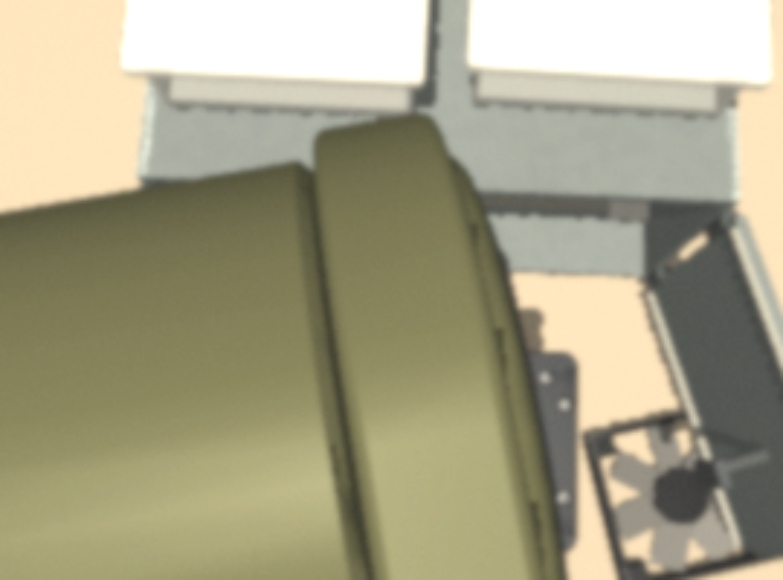

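The arm hides the left leaf here, so I push by the computed path: drop inside the leaf, then sweep it outward.

Request:
{"name": "drive_tool", "arguments": {
  "moves": [
    {"x":-50,"y":-42,"z":3,"rx":0,"ry":0,"rz":0,"fingers":1},
    {"x":-80,"y":-42,"z":3,"rx":0,"ry":0,"rz":0,"fingers":1},
    {"x":-77,"y":-42,"z":50,"rx":0,"ry":0,"rz":0,"fingers":1},
    {"x":-74,"y":-42,"z":108,"rx":0,"ry":0,"rz":0,"fingers":1},
    {"x":-74,"y":-42,"z":108,"rx":0,"ry":0,"rz":0,"fingers":1},
    {"x":-62,"y":-18,"z":107,"rx":0,"ry":0,"rz":0,"fingers":1},
    {"x":-49,"y":-11,"z":107,"rx":0,"ry":0,"rz":0,"fingers":1},
    {"x":-37,"y":-4,"z":106,"rx":0,"ry":0,"rz":0,"fingers":1},
    {"x":-26,"y":5,"z":106,"rx":0,"ry":0,"rz":0,"fingers":1},
    {"x":-16,"y":14,"z":105,"rx":0,"ry":0,"rz":0,"fingers":1},
    {"x":-6,"y":24,"z":105,"rx":0,"ry":0,"rz":0,"fingers":1},
    {"x":2,"y":36,"z":104,"rx":0,"ry":0,"rz":0,"fingers":1},
    {"x":10,"y":47,"z":104,"rx":0,"ry":0,"rz":0,"fingers":1},
    {"x":16,"y":60,"z":104,"rx":0,"ry":0,"rz":0,"fingers":1},
    {"x":22,"y":73,"z":103,"rx":0,"ry":0,"rz":0,"fingers":1},
    {"x":26,"y":86,"z":103,"rx":0,"ry":0,"rz":0,"fingers":1},
    {"x":29,"y":100,"z":103,"rx":0,"ry":0,"rz":0,"fingers":1},
    {"x":31,"y":114,"z":103,"rx":0,"ry":0,"rz":0,"fingers":1},
    {"x":31,"y":114,"z":103,"rx":0,"ry":0,"rz":0,"fingers":1}
  ]
}}

```text
time_s: 24.85
tool_pos: [0.4763, 0.1616, 0.2255]
tool_rot: [179.7, 3.1, 174.1]
force: [-0.0, 0.2, -0.5]
grip_width: 0.0005
grasp_force: 0.0
```

Run:
```python
from k import *
from cell import vision
import cv2
add();L,f=fit(.1)
q=json.load(open("D.json"))[-1][0]
T=[(-290,120,235,5,0),(-240,10,235,15,0),(-170,0,180,33,0),(-100,0,135,33,0),(-62,0,115,33,0),(-62,0,86,33,0),(-205,0,86,33,0)]
for t in T:r=ik(t,L,q,1);print(t,r,ik(t,L,q,8));q=r[2]
rows(T)
```

```text
(-290, 120, 235, 5, 0) (np.float64(0.0), np.float64(0.0), [19, -4, -36, 107, 0, 72, 67]) (np.float64(0.0), np.float64(0.0), [19, -4, -36, 107, 0, 72, 67])
(-240, 10, 235, 15, 0) (np.float64(0.0), np.float64(0.0), [29, -9, -31, 113, -3, 61, 82]) (np.float64(0.0), np.float64(0.0), [29, -9, -31, 113, -3, 61, 82])
(-170, 0, 180, 33, 0) (np.float64(0.0), np.float64(0.0), [26, -9, -29, 124, 3, 31, 77]) (np.float64(0.0), np.float64(0.0), [26, -9, -29, 124, 3, 31, 77])
(-100, 0, 135, 33, 0) (np.float64(0.0), np.float64(0.0), [45, 7, -51, 118, 26, 27, 60]) (np.float64(0.0), np.float64(0.0), [45, 7, -51, 118, 26, 27, 60])
(-62, 0, 115, 33, 0) (np.float64(0.0), np.float64(0.0), [27, 12, -33, 115, 28, 25, 58]) (np.float64(0.0), np.float64(0.0), [27, 12, -33, 115, 28, 25, 58])
(-62, 0, 86, 33, 0) (np.float64(2.8), np.float64(1.2), [26, 15, -32, 115, 31, 24, 56]) (np.float64(0.0), np.float64(0.0), [11, 12, -16, 116, 24, 21, 60])
(-205, 0, 86, 33, 0) (np.float64(0.0), np.float64(0.0), [31, -5, -37, 133, 13, 18, 66]) (np.float64(0.0), np.float64(0.0), [31, -5, -37, 133, 13, 18, 66])
t 24.85 cab [-296.1  156.5  225.5] a 3.1 psi 5.2 F [-0.   0.2 -0.5] w 0.5 q [17, 0, -39, 105, 1, 72, 62]
(-290, 120, 235, 5, 0) [-6.0, -36.0, -9.0] [0.005, -0.033, 0.005]
(-240, 10, 235, 15, 0) [-56.0, -147.0, -7.0] [0.005, -0.208, 0.004]
(-170, 0, 180, 33, 0) [-123.0, -157.0, 51.0] [0.006, -0.522, 0.003]
(-100, 0, 135, 33, 0) [-190.0, -158.0, 100.0] [0.006, -0.522, 0.003]
(-62, 0, 115, 33, 0) [-227.0, -158.0, 122.0] [0.006, -0.522, 0.003]
(-62, 0, 86, 33, 0) [-225.0, -158.0, 151.0] [0.006, -0.522, 0.003]
(-205, 0, 86, 33, 0) [-83.0, -158.0, 143.0] [0.006, -0.522, 0.003]
```

Run:
```python
from k import *
L,f=fit(.1)
q=[31,-9,-31,113,-3,61,82]
T=[(-290,120,240,5,0),(-240,10,240,15,0),(-165,0,180,38,0),(-120,0,166,40,0),(-107,0,151,40,0),(-56,0,90,40,0),(-100,0,90,40,0),(-150,0,90,38,0),(-196,0,90,36,0)]
for t in T:r=ik(t,L,q,1);print(t,r,ik(t,L,q,8));q=r[2]
rows(T[:5])
```

```text
(-290, 120, 240, 5, 0) (np.float64(0.0), np.float64(0.0), [17, -4, -35, 106, 0, 72, 66]) (np.float64(0.0), np.float64(0.0), [17, -4, -35, 106, 0, 72, 66])
(-240, 10, 240, 15, 0) (np.float64(0.0), np.float64(0.0), [27, -9, -29, 112, -3, 61, 82]) (np.float64(0.0), np.float64(0.0), [27, -9, -29, 112, -3, 61, 82])
(-165, 0, 180, 38, 0) (np.float64(0.0), np.float64(0.0), [30, -11, -33, 128, 2, 24, 77]) (np.float64(0.0), np.float64(0.0), [30, -11, -33, 128, 2, 24, 77])
(-120, 0, 166, 40, 0) (np.float64(0.0), np.float64(0.0), [33, -3, -37, 125, 16, 19, 66]) (np.float64(0.0), np.float64(0.0), [33, -3, -37, 125, 16, 19, 66])
(-107, 0, 151, 40, 0) (np.float64(0.0), np.float64(0.0), [33, 0, -37, 124, 25, 18, 58]) (np.float64(0.0), np.float64(0.0), [33, 0, -37, 124, 25, 18, 58])
(-56, 0, 90, 40, 0) (np.float64(8.5), np.float64(3.7), [29, 13, -33, 118, 34, 17, 54]) (np.float64(0.0), np.float64(0.0), [-18, 11, 16, 122, 24, 9, 57])
(-100, 0, 90, 40, 0) (np.float64(5.6), np.float64(2.4), [26, 8, -32, 124, 41, 16, 44]) (np.float64(0.0), np.float64(0.0), [-8, 6, 3, 127, 42, 10, 40])
(-150, 0, 90, 38, 0) (np.float64(0.0), np.float64(0.0), [28, 2, -34, 131, 38, 13, 44]) (np.float64(0.0), np.float64(0.0), [28, 2, -34, 131, 38, 13, 44])
(-196, 0, 90, 36, 0) (np.float64(7.5), np.float64(2.0), [25, -3, -34, 134, 32, 17, 46]) (np.float64(0.0), np.float64(0.0), [68, -9, -71, 134, -9, 14, 87])
t 24.85 cab [-296.1  156.5  225.5] a 3.1 psi 5.2 F [-0.   0.2 -0.5] w 0.5 q [17, 0, -39, 105, 1, 72, 62]
(-290, 120, 240, 5, 0) [-7.0, -36.0, -14.0] [0.005, -0.033, 0.005]
(-240, 10, 240, 15, 0) [-56.0, -147.0, -12.0] [0.005, -0.208, 0.004]
(-165, 0, 180, 38, 0) [-128.0, -157.0, 52.0] [0.006, -0.609, 0.003]
(-120, 0, 166, 40, 0) [-172.0, -158.0, 68.0] [0.006, -0.644, 0.003]
(-107, 0, 151, 40, 0) [-184.0, -158.0, 84.0] [0.006, -0.644, 0.003]
```

Request:
{"name": "drive_tool", "arguments": {
  "moves": [
    {"x":-7,"y":-36,"z":-14,"rx":0,"ry":-0.03,"rz":0,"fingers":1},
    {"x":-56,"y":-147,"z":-12,"rx":0,"ry":-0.208,"rz":0,"fingers":1},
    {"x":-56,"y":-147,"z":-12,"rx":0,"ry":-0.208,"rz":0,"fingers":1},
    {"x":-56,"y":-147,"z":-12,"rx":0,"ry":-0.208,"rz":0,"fingers":1},
    {"x":-92,"y":-154,"z":20,"rx":0,"ry":-0.4,"rz":0,"fingers":1},
    {"x":-128,"y":-157,"z":52,"rx":0.006,"ry":-0.609,"rz":0,"fingers":1},
    {"x":-128,"y":-157,"z":52,"rx":0.006,"ry":-0.609,"rz":0,"fingers":1},
    {"x":-128,"y":-157,"z":52,"rx":0.006,"ry":-0.609,"rz":0,"fingers":1}
  ]
}}

```text
time_s: 25.85
tool_pos: [0.5885, -0.0093, 0.1779]
tool_rot: [-179.9, 37.8, 173.9]
force: [-1.0, -0.7, -0.1]
grip_width: 0.0007
grasp_force: 0.0
```

Run:
```python
from k import *
add()
rows([(-120,0,167,40,0),(-107,0,151,40,0),(-81,0,120,40,0),(-66,0,102,40,0),(-56,0,90,40,0)])
from cell import vision
import cv2
c=vision.read_camera("side");a=c["image"][60:300,180:500,::-1];cv2.imwrite("pics/s7.png",cv2.resize(cv2.convertScaleAbs(a,alpha=1.6),None,fx=2.5,fy=2.5))
```

```text
t 25.85 cab [-166.1   -1.4  177.9] a 37.8 psi -0.1 F [-1.  -0.7 -0.1] w 0.7 q [27, -10, -30, 128, 4, 24, 76]
(-120, 0, 167, 40, 0) [-30.0, 1.0, 37.0] [-0.001, -0.039, 0.002]
(-107, 0, 151, 40, 0) [-30.0, 1.0, 57.0] [-0.001, -0.039, 0.002]
(-81, 0, 120, 40, 0) [-32.0, 1.0, 98.0] [-0.001, -0.039, 0.002]
(-66, 0, 102, 40, 0) [-33.0, 1.0, 121.0] [-0.001, -0.039, 0.002]
(-56, 0, 90, 40, 0) [-33.0, 1.0, 137.0] [-0.001, -0.039, 0.002]
```

Request:
{"name": "drive_tool", "arguments": {
  "moves": [
    {"x":-16,"y":1,"z":18,"rx":0,"ry":-0.02,"rz":0,"fingers":1},
    {"x":-30,"y":1,"z":37,"rx":0,"ry":-0.04,"rz":0,"fingers":1},
    {"x":-30,"y":1,"z":57,"rx":0,"ry":-0.04,"rz":0,"fingers":1},
    {"x":-32,"y":1,"z":80,"rx":0,"ry":-0.04,"rz":0,"fingers":1},
    {"x":-32,"y":1,"z":98,"rx":0,"ry":-0.04,"rz":0,"fingers":1},
    {"x":-33,"y":1,"z":110,"rx":0,"ry":-0.04,"rz":0,"fingers":1},
    {"x":-33,"y":1,"z":121,"rx":0,"ry":-0.04,"rz":0,"fingers":1}
  ]
}}

```text
time_s: 26.78
tool_pos: [0.6921, -0.0203, 0.1062]
tool_rot: [-179.9, 40.4, 173.8]
force: [0.6, -0.2, -0.2]
grip_width: 0.0001
grasp_force: 0.0
```

Run:
```python
from k import *
add()
rows([(-56,0,90,40,0)])
```

```text
t 26.77 cab [-61.9  -1.2 106.2] a 40.4 psi -0.2 F [ 0.6 -0.2 -0.2] w 0.1 q [26, 10, -32, 121, 51, 15, 35]
(-56, 0, 90, 40, 0) [6.0, 1.0, 16.0] [-0.002, 0.007, 0.0]
```

Request:
{"name": "drive_tool", "arguments": {
  "moves": [
    {"x":3,"y":1,"z":8,"rx":0,"ry":0,"rz":0,"fingers":1},
    {"x":6,"y":1,"z":16,"rx":0,"ry":0.01,"rz":0,"fingers":1},
    {"x":6,"y":1,"z":16,"rx":0,"ry":0.01,"rz":0,"fingers":1}
  ]
}}

```text
time_s: 27.15
tool_pos: [0.6974, -0.0195, 0.0899]
tool_rot: [-179.9, 39.8, 173.9]
force: [2.1, 0.6, -0.3]
grip_width: 0.0002
grasp_force: 0.9
```

Run:
```python
from k import *
add()
rows([(-56,0,90,40,0),(-65,0,90,40,0),(-80,0,90,40,0)])
```

```text
t 27.15 cab [-56.7   0.2  89.9] a 39.8 psi -0.1 F [ 2.1  0.6 -0.3] w 0.2 q [24, 13, -30, 120, 55, 15, 31]
(-56, 0, 90, 40, 0) [-1.0, -0.0, 0.0] [-0.001, -0.003, 0.001]
(-65, 0, 90, 40, 0) [6.0, -0.0, -5.0] [-0.001, -0.003, 0.001]
(-80, 0, 90, 40, 0) [18.0, -0.0, -15.0] [-0.001, -0.003, 0.001]
```

Request:
{"name": "drive_tool", "arguments": {
  "moves": [
    {"x":3,"y":0,"z":-3,"rx":0,"ry":0,"rz":0,"fingers":1},
    {"x":8,"y":0,"z":-6,"rx":0,"ry":0,"rz":0,"fingers":1},
    {"x":13,"y":0,"z":-11,"rx":0,"ry":0,"rz":0,"fingers":1},
    {"x":20,"y":0,"z":-17,"rx":0,"ry":0,"rz":0,"fingers":1},
    {"x":27,"y":0,"z":-23,"rx":0,"ry":0.01,"rz":0,"fingers":1},
    {"x":34,"y":0,"z":-29,"rx":0,"ry":0.01,"rz":0,"fingers":1},
    {"x":41,"y":0,"z":-35,"rx":0,"ry":0.02,"rz":0,"fingers":1},
    {"x":48,"y":0,"z":-40,"rx":0,"ry":0.02,"rz":0,"fingers":1},
    {"x":55,"y":0,"z":-46,"rx":0,"ry":0.03,"rz":0,"fingers":1},
    {"x":62,"y":0,"z":-52,"rx":0,"ry":0.03,"rz":0,"fingers":1},
    {"x":69,"y":0,"z":-58,"rx":0,"ry":0.04,"rz":0,"fingers":1},
    {"x":69,"y":0,"z":-58,"rx":0,"ry":0.04,"rz":0,"fingers":1}
  ]
}}

```text
time_s: 28.65
tool_pos: [0.6043, -0.0102, 0.088]
tool_rot: [-179.8, 37.3, 173.9]
force: [-0.2, 0.3, 0.8]
grip_width: -0.0
grasp_force: 0.6
```

Run:
```python
from k import *
add()
rows([(x,0,90,37,0) for x in(-150,-155,-163,-171,-179,-187,-194,-199,-203)])
```

```text
t 28.65 cab [-150.3   -0.6   88. ] a 37.3 psi -0.3 F [-0.2  0.3  0.8] w -0.0 q [30, 2, -36, 130, 37, 14, 45]
(-150, 0, 90, 37, 0) [-1.0, 1.0, -1.0] [-0.003, 0.005, 0.001]
(-155, 0, 90, 37, 0) [3.0, 1.0, -4.0] [-0.003, 0.005, 0.001]
(-163, 0, 90, 37, 0) [9.0, 1.0, -9.0] [-0.003, 0.005, 0.001]
(-171, 0, 90, 37, 0) [15.0, 1.0, -14.0] [-0.003, 0.005, 0.001]
(-179, 0, 90, 37, 0) [22.0, 1.0, -19.0] [-0.003, 0.005, 0.001]
(-187, 0, 90, 37, 0) [28.0, 1.0, -24.0] [-0.003, 0.005, 0.001]
(-194, 0, 90, 37, 0) [34.0, 1.0, -28.0] [-0.003, 0.005, 0.001]
(-199, 0, 90, 37, 0) [38.0, 1.0, -31.0] [-0.003, 0.005, 0.001]
(-203, 0, 90, 37, 0) [41.0, 1.0, -34.0] [-0.003, 0.005, 0.001]
```

Request:
{"name": "drive_tool", "arguments": {
  "moves": [
    {"x":3,"y":1,"z":-3,"rx":0,"ry":0,"rz":0,"fingers":1},
    {"x":9,"y":1,"z":-8,"rx":0,"ry":0,"rz":0,"fingers":1},
    {"x":15,"y":1,"z":-13,"rx":0,"ry":0,"rz":0,"fingers":1},
    {"x":22,"y":1,"z":-18,"rx":0,"ry":0,"rz":0,"fingers":1},
    {"x":28,"y":1,"z":-23,"rx":0,"ry":0,"rz":0,"fingers":1},
    {"x":33,"y":1,"z":-27,"rx":0,"ry":0,"rz":0,"fingers":1},
    {"x":36,"y":1,"z":-29,"rx":0,"ry":0,"rz":0,"fingers":1},
    {"x":38,"y":1,"z":-31,"rx":0,"ry":0,"rz":0,"fingers":1}
  ]
}}

```text
time_s: 29.65
tool_pos: [0.5572, -0.0035, 0.0906]
tool_rot: [-179.9, 37.4, 173.9]
force: [2.7, -0.1, 0.0]
grip_width: 0.0008
grasp_force: 1.0
```

Run:
```python
from k import *
add()
rows([(-199,0,89,37,0),(-201,0,89,37,0),(-203,0,89,37,0),(-205,0,89,37,0)])
```

```text
t 29.65 cab [-197.8    1.    90.6] a 37.4 psi -0.1 F [ 2.7 -0.1  0. ] w 0.8 q [29, -5, -35, 136, 23, 13, 56]
(-199, 0, 89, 37, 0) [2.0, -1.0, 1.0] [-0.001, 0.007, 0.001]
(-201, 0, 89, 37, 0) [3.0, -1.0, -1.0] [-0.001, 0.007, 0.001]
(-203, 0, 89, 37, 0) [5.0, -1.0, -2.0] [-0.001, 0.007, 0.001]
(-205, 0, 89, 37, 0) [7.0, -1.0, -3.0] [-0.001, 0.007, 0.001]
```

Pulling at about 3 N, not at the stop yet. I'll creep on until the force rises.

Request:
{"name": "drive_tool", "arguments": {
  "moves": [
    {"x":2,"y":0,"z":-1,"rx":0,"ry":0,"rz":0,"fingers":1},
    {"x":3,"y":0,"z":-2,"rx":0,"ry":0,"rz":0,"fingers":1},
    {"x":5,"y":0,"z":-4,"rx":0,"ry":0,"rz":0,"fingers":1},
    {"x":5,"y":0,"z":-4,"rx":0,"ry":0,"rz":0,"fingers":1}
  ]
}}

```text
time_s: 30.15
tool_pos: [0.5542, -0.0024, 0.0939]
tool_rot: [-180.0, 37.8, 173.9]
force: [7.0, -0.9, 1.7]
grip_width: 0.0003
grasp_force: 3.5
```

Run:
```python
from k import *
add()
rows([(-207,0,90,36,0),(-209,0,90,36,0)])
```

```text
t 30.15 cab [-201.     1.8   93.9] a 37.8 psi 0.1 F [ 7.  -0.9  1.7] w 0.3 q [28, -6, -34, 136, 21, 13, 57]
(-207, 0, 90, 36, 0) [7.0, -2.0, -1.0] [0.001, 0.031, 0.001]
(-209, 0, 90, 36, 0) [9.0, -2.0, -2.0] [0.001, 0.031, 0.001]
```

Request:
{"name": "drive_tool", "arguments": {
  "moves": [
    {"x":3,"y":-1,"z":0,"rx":0,"ry":0.02,"rz":0,"fingers":1},
    {"x":6,"y":-2,"z":-1,"rx":0,"ry":0.03,"rz":0,"fingers":1},
    {"x":6,"y":-2,"z":-1,"rx":0,"ry":0.03,"rz":0,"fingers":1}
  ]
}}

```text
time_s: 30.52
tool_pos: [0.5529, -0.0025, 0.0947]
tool_rot: [179.8, 36.6, 173.9]
force: [14.8, -1.1, 2.2]
grip_width: 0.0004
grasp_force: 6.8
```

Run:
```python
from k import *
L,f=fit(.1)
q=json.load(open("D.json"))[-1][0]
T=[(-196,0,92,36,0),(-215,0,125,30,0),(-260,0,220,15,0),(-290,0,330,3,0)]
for t in T:r=ik(t,L,q,1);print(t,r);q=r[2]
rows(T)
```

```text
(-196, 0, 92, 36, 0) (np.float64(1.1), np.float64(0.4), [28, -5, -34, 135, 21, 15, 58])
(-215, 0, 125, 30, 0) (np.float64(0.0), np.float64(0.0), [25, -9, -30, 130, 3, 28, 76])
(-260, 0, 220, 15, 0) (np.float64(0.0), np.float64(0.0), [22, -11, -24, 116, -3, 59, 83])
(-290, 0, 330, 3, 0) (np.float64(0.0), np.float64(0.0), [19, -8, -20, 100, -2, 84, 82])
t 30.52 cab [-202.3    1.5   94.7] a 36.6 psi 0.4 F [14.8 -1.1  2.2] w 0.4 q [26, -6, -32, 136, 17, 15, 62]
(-196, 0, 92, 36, 0) [-3.0, -2.0, 6.0] [0.004, 0.011, 0.001]
(-215, 0, 125, 30, 0) [-8.0, -1.0, -32.0] [0.004, 0.115, 0.001]
(-260, 0, 220, 15, 0) [-28.0, -1.0, -135.0] [0.004, 0.377, 0.002]
(-290, 0, 330, 3, 0) [-70.0, -1.0, -241.0] [0.003, 0.587, 0.002]
```

Request:
{"name": "drive_tool", "arguments": {
  "moves": [
    {"x":-4,"y":0,"z":2,"rx":0,"ry":0,"rz":0,"fingers":1},
    {"x":-4,"y":0,"z":2,"rx":0,"ry":0,"rz":0,"fingers":1},
    {"x":-5,"y":0,"z":-15,"rx":0,"ry":0.03,"rz":0,"fingers":1},
    {"x":-8,"y":-1,"z":-40,"rx":0,"ry":0.115,"rz":0,"fingers":1},
    {"x":-28,"y":-1,"z":-135,"rx":0,"ry":0.377,"rz":0,"fingers":1},
    {"x":-28,"y":-1,"z":-135,"rx":0,"ry":0.377,"rz":0,"fingers":1},
    {"x":-70,"y":-1,"z":-241,"rx":0,"ry":0.587,"rz":0,"fingers":1},
    {"x":-70,"y":-1,"z":-241,"rx":0,"ry":0.587,"rz":0,"fingers":1},
    {"x":-70,"y":-1,"z":-241,"rx":0,"ry":0.587,"rz":0,"fingers":1}
  ]
}}

```text
time_s: 31.65
tool_pos: [0.4642, 0.0046, 0.3288]
tool_rot: [-179.9, 2.4, 173.9]
force: [0.8, 0.2, -0.3]
grip_width: 0.0005
grasp_force: 0.0
```

Run:
```python
from k import *
L,f=fit(.1)
q=[19,-8,-20,100,-2,84,82]
T=[(-330,200,370,3,20),(-400,480,370,3,40)]
for t in T:r=ik(t,L,q,5);print(t,r);q=r[2]
rows(T)
```

```text
(-330, 200, 370, 3, 20) (np.float64(0.1), np.float64(0.0), [0, -4, -26, 92, -1, 89, 77])
(-400, 480, 370, 3, 40) (np.float64(0.3), np.float64(0.1), [-94, 19, 55, 75, -15, 91, 82])
t 31.65 cab [-291.2   -0.9  328.8] a 2.4 psi -1.1 F [ 0.8  0.2 -0.3] w 0.5 q [20, -8, -21, 100, -2, 85, 83]
(-330, 200, 370, 3, 20) [37.0, 201.0, -43.0] [-0.017, -0.01, -0.348]
(-400, 480, 370, 3, 40) [107.0, 481.0, -46.0] [-0.034, -0.01, -0.697]
```

Request:
{"name": "drive_tool", "arguments": {
  "moves": [
    {"x":37,"y":50,"z":-45,"rx":0,"ry":0,"rz":0,"fingers":1},
    {"x":37,"y":201,"z":-45,"rx":0,"ry":0,"rz":-0.348,"fingers":1},
    {"x":37,"y":201,"z":-45,"rx":0,"ry":0,"rz":-0.348,"fingers":1},
    {"x":37,"y":201,"z":-45,"rx":0,"ry":0,"rz":-0.348,"fingers":1},
    {"x":37,"y":201,"z":-45,"rx":0,"ry":0,"rz":-0.348,"fingers":1},
    {"x":107,"y":481,"z":-46,"rx":0,"ry":0,"rz":-0.697,"fingers":1},
    {"x":107,"y":481,"z":-46,"rx":0,"ry":0,"rz":-0.697,"fingers":1},
    {"x":107,"y":481,"z":-46,"rx":0,"ry":0,"rz":-0.697,"fingers":1},
    {"x":107,"y":481,"z":-46,"rx":0,"ry":0,"rz":-0.697,"fingers":1},
    {"x":107,"y":481,"z":-46,"rx":0,"ry":0,"rz":-0.697,"fingers":1},
    {"x":107,"y":481,"z":-46,"rx":0,"ry":0,"rz":-0.697,"fingers":1},
    {"x":107,"y":481,"z":-46,"rx":0,"ry":0,"rz":-0.697,"fingers":1}
  ]
}}

```text
time_s: 33.15
tool_pos: [0.4069, 0.4925, 0.3649]
tool_rot: [-178.5, 1.4, -146.3]
force: [0.3, 0.3, 0.7]
grip_width: 0.0004
grasp_force: 0.0
```

Run:
```python
from h import *
import g
from cell import vision
import cv2
g.now()
A=cv2.resize(vision.read_camera("top")["image"][130:350,190:490,::-1],None,fx=2.6,fy=2.6)[:290*2]
# predicted points: leaf top outer edges at 90 and 100 deg (right red, left blue); tray front top edge at 140 out
B=A.copy()
def P(x,y,z):return tuple(((proj("top",g.pose(x,y,z,0,0)[0]/1000)[0]-(190,130))*2.6).astype(int))
for th,col in((90,(0,0,255)),(100,(0,255,255))):
    t=np.radians(th)
    cv2.line(B,P(-136,-170,265),P(-136-203*np.sin(t),-170+203*np.cos(t),265),col,1)
    cv2.line(B,P(-136,170,265),P(-136-139*np.sin(t),170-139*np.cos(t),265),col,1)
cv2.line(B,P(-222,-130,93),P(-222,130,93),(0,255,0),1)
o=cv2.imread("pics/top0.png");n=vision.read_camera("top")["image"][:,:,::-1];d=cv2.absdiff(o,n).max(2)
print("box diff",d[50:130,240:430].mean(),"fan",d[275:325,390:430].mean(),"sd",d[270:350,330:345].mean(),"mouse",d[295:345,225:253].mean())
cv2.imwrite("pics/f.png",cv2.convertScaleAbs(B,alpha=1.4))
```

```text
t 33.15 cab [-400.6  477.9  364.9] a 2.1 psi -7.0 F [0.3 0.3 0.7] w 0.4 q [-19, 21, -49, 71, 18, 94, 60]
box diff 13.3 fan 11.383 sd 9.49 mouse 42.75071428571429
```

View pics/f.png

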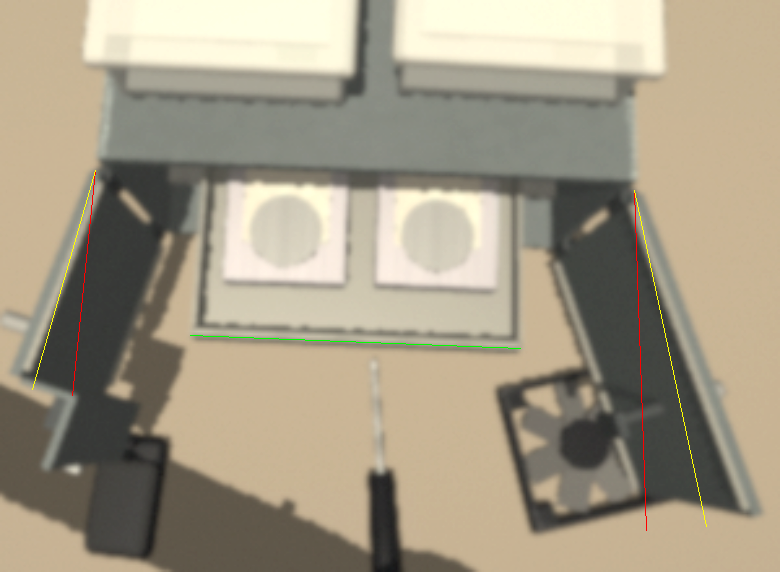

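The final view shows both leaves past 100° and the tray front on the predicted 140 mm line. Both drives are lying in the tray, and the boxes, fan and screwdriver have not moved; the mouse is only in shadow.

```bash
python3 -c "
from cell import workorder
print(workorder.sign_off())"
```

```text
the job is handed in; nothing more can be done
None
```

The job is handed in after about 33 s of the 72 s: both leaves stand past 100°, the bolt is drawn, and the tray is out to its stop with both drives lying in it. The boxes, fan and screwdriver look unmoved; the mouse lay in shadow in the last picture, so I checked it by eye only.

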